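Set up a specimen casting run

TASK

Set up a casting run: the white mixing cup is stuck in the grey outer cup, so grip it by its rim, first twist it about an eighth of a turn where it sits, then pull it out and stand it upright in the middle of the balance pan. Using the red-handled carrying rod through their bores, carry every mould sleeve that is on the bench onto the aluminium deck of the warming plate, wholly on the deck, side by side on their feet, bores pointing across the deck away from you, and never touch the freshly coated sleeves with the gripper. Once the cup and all the sleeves are in place press the green start button; leave the rod back standing in its grey tray, and disturb nothing else on the bench.

Things in the scene. Friction and masses are not known exactly. Their poses are not given: they have to be found in the camera images.
- sleeve0: blue plastic mould sleeve (0.09 to 0.16 kg), a tube of outer radius 28 mm and length 50 mm lying on a flat foot 44 mm wide; its through bore, radius 19 mm, runs along its x axis (open at both ends, so either way round) with its centre line 36 mm above the underside; 65 mm high. Origin: centre of the foot's underside, z up. Only some of the four sleeves are present. Its outside is freshly coated: not to be touched by the gripper, only carried on the rod.
- sleeve1: green plastic mould sleeve (0.09 to 0.16 kg), a tube of outer radius 28 mm and length 50 mm lying on a flat foot 44 mm wide; its through bore, radius 19 mm, runs along its x axis (open at both ends, so either way round) with its centre line 36 mm above the underside; 65 mm high. Origin: centre of the foot's underside, z up. Only some of the four sleeves are present. Its outside is freshly coated: not to be touched by the gripper, only carried on the rod.
- sleeve2: orange plastic mould sleeve (0.09 to 0.16 kg), a tube of outer radius 28 mm and length 50 mm lying on a flat foot 44 mm wide; its through bore, radius 19 mm, runs along its x axis (open at both ends, so either way round) with its centre line 36 mm above the underside; 65 mm high. Origin: centre of the foot's underside, z up. Only some of the four sleeves are present. Its outside is freshly coated: not to be touched by the gripper, only carried on the rod.
- sleeve3: yellow plastic mould sleeve (0.09 to 0.16 kg), a tube of outer radius 28 mm and length 50 mm lying on a flat foot 44 mm wide; its through bore, radius 19 mm, runs along its x axis (open at both ends, so either way round) with its centre line 36 mm above the underside; 65 mm high. Origin: centre of the foot's underside, z up. Only some of the four sleeves are present. Its outside is freshly coated: not to be touched by the gripper, only carried on the rod.
- rod: carrying rod: a red block handle 56 (x) x 24 (y) x 60 (z) mm standing upright, with a steel rod of radius 5 mm sticking out of its +x face, along x, centre line 24 mm above the handle's underside, its tip 113 mm from the origin; the last 6 mm is a knob of radius 8 mm. 0.18 kg, centre of mass near the middle of the handle, about 5 mm ahead of the origin. Origin: centre of the handle's underside. Grip the handle across its 24 mm. It sits upright in the tray at the start.
- tray: fixed grey tray of the carrying rod, inside 84 (x) x 48 (y) mm, floor 4 mm above the table, lip 8 mm above the table. Origin: centre of its underside. The rod's handle stands on its floor, the rod pointing over the lip along the tray's +x.
- cup: white round mixing cup, outer radius 28 mm, straight sided, 100 mm high, wall 3 mm, 0.06 kg, a red pouring lip mark at the rim on its +x side. Origin: centre of its underside. At the start it is stuck inside the outer cup with its x axis along the outer cup's x axis, the upper 57 mm showing.
- nest: grey outer cup, fixed to the table, radius 36 mm (foot 44 mm), rim 55 mm above the table; three sprung rubber pads inside hold the mixing cup by friction (about 10 to 15 N straight up, 0.4 N m to turn; less when turned while pulling). The mixing cup's underside rests 12 mm above the table in it. Origin: centre of its underside.
- balance: fixed white laboratory balance, 130 mm wide, 26 mm high, with a round steel weighing pan of radius 46 mm whose top is 34 mm above the table. Origin on the table under the pan's centre; the body reaches 50 mm towards -x and 120 mm towards +x of it, with a raised display (45 mm high) from 65 mm on.
- pan (a point): centre of the balance pan's top face, 34 mm above the table
- plate: fixed warming plate: aluminium deck 110 (x) x 340 (y) mm, top 45 mm above the table, scored with lines into four bays 76 mm wide; the x axis points away from the robot across the deck. Behind it, towards +x, a black console 40 mm high reaches to x = 130 mm, with the start button. Origin: on the table under the deck's centre.
- start (a joint): green start button on the console of the warming plate: 0 up, 0.006 m fully pressed (5 N), springs back; counts as pressed beyond 0.004
- start_top (a point): centre of the top of the start button, which is pressed straight down; radius 14 mm
- puck0: bystander: black mounted specimen, disc 40 mm across, 20 mm high; origin under its centre
- puck1: bystander: green mounted specimen, disc 40 mm across, 20 mm high; origin under its centre
- puck2: bystander: black mounted specimen, disc 40 mm across, 20 mm high; origin under its centre
- flask: bystander: clear bottle with red cap, 60 mm across, 150 mm high; origin under its centre
Not all that is in view belongs to the job. There is more than one size of the rod; the one meant has the size given above.

How it is judged:
By the outcome, as a careful person would: the job done as asked, in the order asked, and still so for the second after the job is handed in, with the robot touching nothing.
Of sleeve0, sleeve1, sleeve2, sleeve3 only 3 to 4 are there at a start; the rules pass over those that are not, and their reading is None.
At some moment in a run one of sleeve0, sleeve1, sleeve2, sleeve3 may be knocked a few centimetres aside while the robot is not near it.
It also fails if it takes over 210 s, if anything falls off the work surface, if the arm or the gripper's body presses on something with over 40 N, if the wrist force passes 120 N, or if a joint passes its speed limit or range.

ROBOT

A 6-joint arm with a two-finger parallel gripper is mounted at the origin on the work surface. World frame = base frame: x ahead of the robot, y to its left, z up, the work surface at z = 0. Lengths are in mm, angles in degrees, forces in N, time in s.
With the tool pointing down it reaches from about 300 to 850 mm from the base axis. Payload 4.2 kg.
Tool frame: the origin (TCP) lies on the centre line of the jaws, within the pads' length; the fingertips stand env.nose_length ahead of it and the grasp point (between the pads) lies 2 mm behind it (env.nose_length is the distance from the TCP to the fingertips, in mm); z points along the fingers, y is the direction in which the jaws open and shut (so a half turn about z gives the same grasp; the last joint's range is limited). The gripper opens to 91 mm and grips with 3 to 60 N. Pads are 32 mm wide; open, the fingers measure 118 mm over their backs; the gripper's body (76 mm by 178 mm) begins 60 mm behind the grasp point.
Start: joints at [-64.458, 18.312, 89.639, -0, 72.044, -1.146], TCP at [258.26, -513.756, 209.176] pointing down, gripper open.
Joint ranges: [-177.97, 177.97], [-48.28, 115.42], [12.27, 149.76], [-77.06, 257.06], [2.81, 150.46], [-146.56, 146.56]. Speed limits (degrees/s): [147.25, 147.25, 180, 180, 180, 180].

INTERFACE

Orientations are given as [roll, pitch, yaw] about the fixed x, y, z axes, in that order (R = Rz(yaw) Ry(pitch) Rx(roll)).
In Python, from workcell import env gives the robot as it stands. The module is installed in compiled form; this text tells all that it offers.
- The arm moves only by the tool jog_arm, never from a script. Its argument "deltas" is a list that holds one entry, the list of rows, each a list of 5 numbers: the shift along the tool's x, y, z in m, then the turn about the tool's z in degrees, then the finger opening in m, from 0 to 0.0912. A call has 1 to 20 rows; each row is the pose to reach, as a shift and turn from the pose commanded when the call began, along the tool's axes at that moment; what a row does not reach only later rows make up. A row lasts 1/12 s, in which the tool goes at most 41.7 mm and 7.16 degrees, less where a joint would pass 70% of its speed; a pose out of reach is approached as far as the arm can. A call with a gripper value outside its range is refused whole. The fingers move at their own pace and stop on an object; "grip_force" is the grip in N (left out, the last holds). Time passes only in rows, so rows that repeat a pose let the fingers close. It gives the time, the measured TCP pose, the force and the opening at its end, in the units of the state.
- env.state(): the state, without advancing time (a new reading comes with each control period).
- env.grab_frame(name): name is "scene" or "top"; returns the picture (420x560x3 uint8, red, green, blue); there is no depth.
- env.camera_params(name): a dict with "fx", "fy", "cx", "cy" (pixels), "xyz" and "orientation" of the camera in the world. Camera axes: x right, y down, z forward; pixel columns grow to the right and rows downward; lengths in mm; the calibration is good to about 2 mm. A picture is of the moment at which its call begins. camera_params takes no time and is no camera call.
- env.job_done(): hands the job in, once; it reports no verdict.
Trained networks look in the newest picture that a camera, given by its name, has taken for a name from the list of things; names that differ only in an ending like _2 or _b are one class to them, and where a whole thing is asked for, a point or a joint stands for the part that bears it (a point fixed in the world has none). Each returns a list of dicts, best first, with "conf" (0 to 1); they miss things now and then, are a little off and sometimes report something else, mostly with a low value. They report only what shows in the picture. A call takes as long as a camera call. They do not tell look-alikes from the thing itself.
- env.look_for(camera, label): "xyz" ([x, y, z] in mm, in world coordinates, good to about 4 mm: the middle of the surface that is visible of it).
The state is a dict: "time_s": time; "qpos": joint angles; "qvel": joint speeds; "effort": joint torques, N m; "ee_pos": TCP position; "ee_rot": TCP orientation; "force": force on the tool from outside, world axes, zero at the start; "torque": the same for the moment, N m; "gripper_width": finger opening in mm.
Only numpy, scipy, OpenCV 4.12 (cv2) and the standard library are available. Lean on these libraries where they do the work, as an engineer would, in place of code of your own. Each camera call takes 0.05 s, during which the arm holds its last target.

## Working session

There is one attempt and no reset: what is moved stays moved. The work goes in short steps, Python scripts to look and compute and a tool call to move; the robot and the scene stay as the last step left them, time stands still between calls to the robot, and variables do not carry over. Pictures are saved under pics/ and viewed, and the job is handed in when it is done.

Besides the shell and the picture viewer there is one more tool, called after "Emit:" as name([rows], argument=value, ...), one row to a line, values as JSON. jog_arm: Moves the arm, as the interface text tells. Its arguments: {"type":"object","properties":{"deltas":{"type":"array"},"grip_force":{"type":"number"}},"required":["deltas"]}

```bash
mkdir -p pics; python3 - <<'E'
from workcell import env
import cv2
print(env.nose_length, env.state())
for n in("scene","top"):
    f=env.grab_frame(n); cv2.imwrite(f"pics/{n}0.png",f[:,:,::-1]); print(n,env.camera_params(n))
E
```

```text
17.0 {'time_s': 0.0, 'qpos': array([-6.44591427e+01,  1.83523567e+01,  8.97069708e+01, -1.23247020e-03,
        7.20436387e+01, -1.14560849e+00]), 'qvel': array([ 0.04650704, -0.03440074,  0.05399214,  0.01036139, -0.04625939,
        0.03680266]), 'effort': array([-2.39941408e-03, -4.12472534e+01, -2.31977105e+01,  7.23876245e-02,
        4.56385652e-02, -1.32875443e-04]), 'ee_pos': array([ 258.01095221, -513.28358924,  208.30929094]), 'ee_rot': array([-1.79897031e+02, -8.87114968e-04,  2.66868460e+01]), 'force': array([ 0.77652797, -0.0860344 , -0.02746037]), 'torque': array([ 0.02051161, -0.04155392, -0.05111961]), 'gripper_width': 90.87257455578518}
scene {'fx': 405.563629145575, 'fy': 405.563629145575, 'cx': 278.9108901539853, 'cy': 203.42556730803474, 'xyz': array([1177.38879739, -387.81720889,  829.96982458]), 'orientation': array([-133.93366552,    1.07220726,   66.43550721])}
top {'fx': 466.0421533549719, 'fy': 466.0421533549719, 'cx': 280.9203727382027, 'cy': 211.9731000389622, 'xyz': array([ 211.38799983,  -75.64239652, 1454.65017936]), 'orientation': array([-1.70976281e+02,  5.17633843e-02, -8.85238745e+01])}
```

View pics/scene0.png

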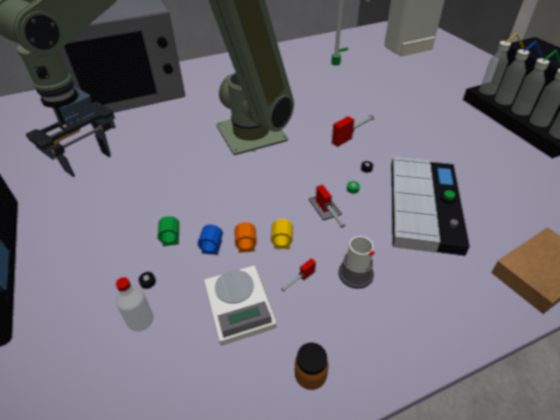

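View pics/top0.png

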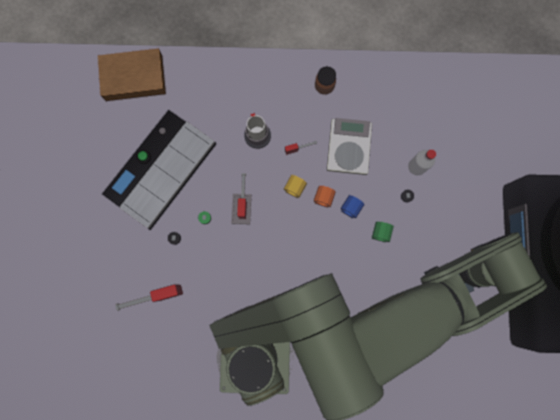

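```bash
cat > h.py <<'E'
from workcell import env
import numpy as np, cv2
from scipy.spatial.transform import Rotation as R
def proj(n,P):
    c=env.camera_params(n); M=R.from_euler('xyz',c['orientation'],degrees=True).as_matrix()
    p=(np.atleast_2d(P)-c['xyz'])@M
    return np.c_[c['fx']*p[:,0]/p[:,2]+c['cx'],c['fy']*p[:,1]/p[:,2]+c['cy']]
def ray(n,u,v,z):
    c=env.camera_params(n); M=R.from_euler('xyz',c['orientation'],degrees=True).as_matrix()
    d=M@np.array([(u-c['cx'])/c['fx'],(v-c['cy'])/c['fy'],1]); 
    return c['xyz']+d*(z-c['xyz'][2])/d[2]
def delta(target,yaw=None):
    s=env.state(); M=R.from_euler('xyz',s['ee_rot'],degrees=True).as_matrix()
    return M.T@(np.array(target)-s['ee_pos'])/1000
E
python3 - <<'E'
from h import *
for n in("scene","top"):
    for l in "sleeve0 sleeve1 sleeve2 sleeve3 rod tray cup nest balance plate start_top puck0 puck1 flask".split():
        try: r=env.look_for(n,l)
        except Exception as e: print(l,e); continue
        print(n,l,[(np.round(d['xyz']).tolist(),round(d['conf'],2),proj(n,d['xyz']).round().tolist()[0]) for d in r])
print(env.state()['time_s'])
E
```

```text
scene sleeve0 [([501.0, -206.0, 52.0], 0.89, [244.0, 235.0]), ([465.0, -289.0, 50.0], 0.67, [209.0, 236.0]), ([393.0, -382.0, 52.0], 0.66, [167.0, 228.0]), ([530.0, -116.0, 49.0], 0.64, [281.0, 233.0])]
scene sleeve1 [([501.0, -206.0, 52.0], 0.89, [244.0, 235.0]), ([465.0, -289.0, 50.0], 0.67, [209.0, 236.0]), ([393.0, -382.0, 52.0], 0.66, [167.0, 228.0]), ([530.0, -116.0, 49.0], 0.64, [281.0, 233.0])]
scene sleeve2 [([501.0, -206.0, 52.0], 0.89, [244.0, 235.0]), ([465.0, -289.0, 50.0], 0.67, [209.0, 236.0]), ([393.0, -382.0, 52.0], 0.66, [167.0, 228.0]), ([530.0, -116.0, 49.0], 0.64, [281.0, 233.0])]
scene sleeve3 [([501.0, -206.0, 52.0], 0.89, [244.0, 235.0]), ([465.0, -289.0, 50.0], 0.67, [209.0, 236.0]), ([393.0, -382.0, 52.0], 0.66, [167.0, 228.0]), ([530.0, -116.0, 49.0], 0.64, [281.0, 233.0])]
scene rod [([655.0, -110.0, 27.0], 0.76, [304.0, 273.0]), ([189.0, 266.0, 39.0], 0.63, [343.0, 132.0]), ([466.0, 54.0, 34.0], 0.58, [327.0, 202.0]), ([695.0, 11.0, 87.0], 0.54, [359.0, 253.0])]
scene tray [([470.0, 42.0, 4.0], 0.83, [323.0, 212.0])]
scene cup [([700.0, 13.0, 90.0], 0.75,
[... 1888 characters left out ...]
.0, 210.0])]
top cup [([702.0, 21.0, 78.0], 0.97, [254.0, 124.0])]
top nest [([670.0, 7.0, 13.0], 0.79, [259.0, 141.0])]
top balance [([659.0, -278.0, 36.0], 0.8, [349.0, 144.0])]
top plate [([563.0, 318.0, 44.0], 0.83, [158.0, 168.0])]
top start_top [([486.0, -197.0, 60.0], 0.69, [324.0, 196.0]), ([602.0, 362.0, 59.0], 0.61, [143.0, 154.0])]
top puck0 [([501.0, -459.0, 16.0], 0.7, [406.0, 196.0]), ([419.0, 172.0, 17.0], 0.68, [204.0, 217.0]), ([669.0, 3.0, 10.0], 0.18, [261.0, 141.0])]
top puck1 [([501.0, -459.0, 16.0], 0.7, [406.0, 196.0]), ([419.0, 172.0, 17.0], 0.68, [204.0, 217.0]), ([669.0, 3.0, 10.0], 0.18, [261.0, 141.0])]
top flask [([586.0, -486.0, 98.0], 0.59, [422.0, 163.0])]
1.5
```

```bash
python3 - <<'E'
from h import *
def crop(n,x0,y0,x1,y1,s,o):
    f=env.grab_frame(n)[y0:y1,x0:x1,::-1]; cv2.imwrite(o,cv2.resize(f,None,fx=s,fy=s,interpolation=cv2.INTER_CUBIC))
crop("top",100,100,260,250,5,"pics/t1.png")
crop("top",225,100,415,250,4,"pics/t2.png")
crop("scene",145,200,305,350,5,"pics/s1.png")
crop("scene",295,145,475,295,4,"pics/s2.png")
E
```

```text
(no output)
```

View pics/t1.png

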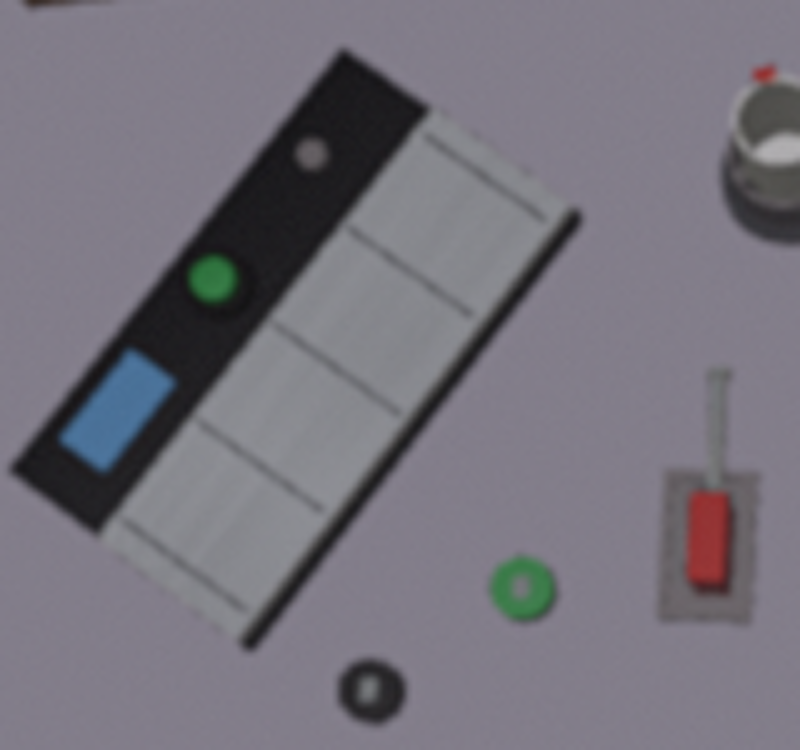

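View pics/t2.png

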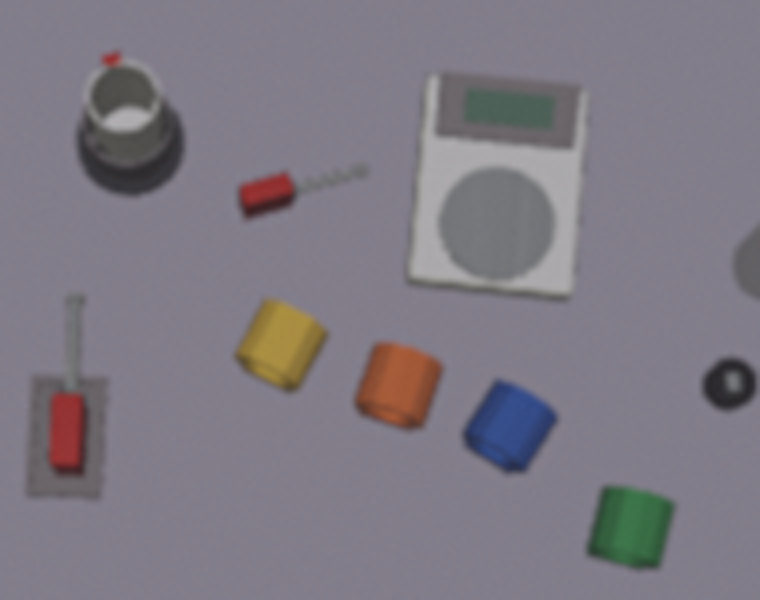

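View pics/s1.png

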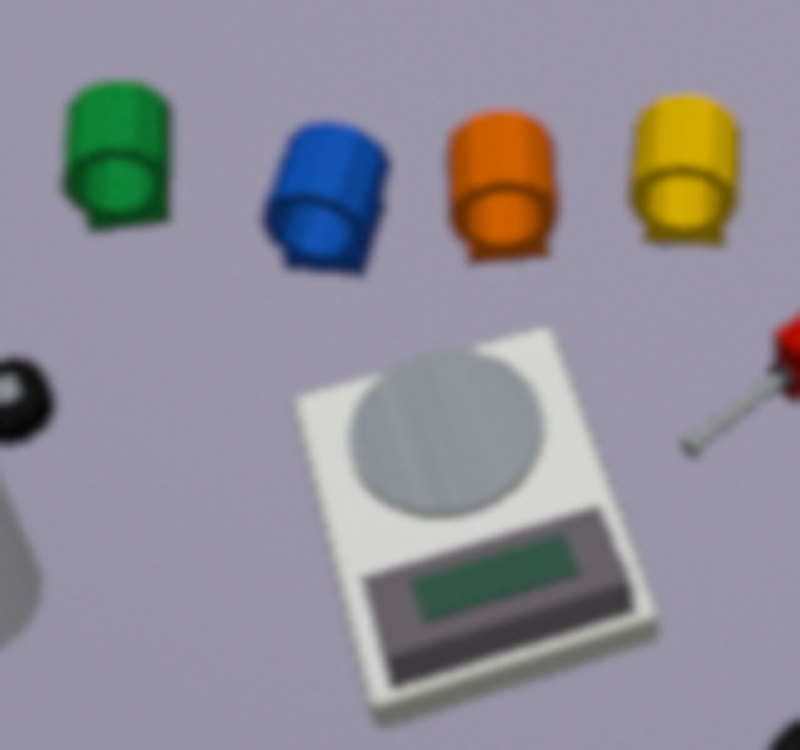

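View pics/s2.png

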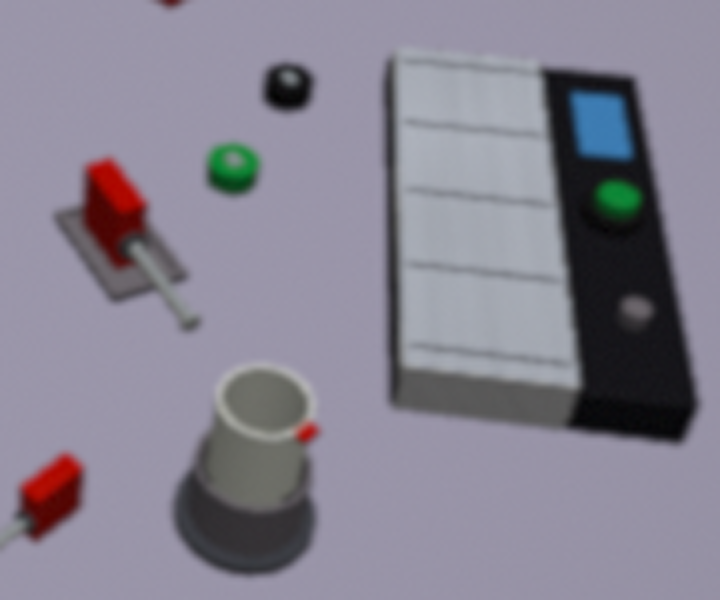

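```bash
cat > fit.py <<'E'
from h import *
from scipy.optimize import minimize, least_squares
S=6
def w(pose,P,z0=0):
    x,y,a=pose; a=np.radians(a); c,s=np.cos(a),np.sin(a); P=np.array(P,float)
    return np.c_[x+c*P[:,0]-s*P[:,1], y+s*P[:,0]+c*P[:,1], P[:,2]+z0]
t=np.linspace(0,2*np.pi,40)
def sleeve_parts(L=25):
    tube=[(sx,28*np.cos(b),36+28*np.sin(b)) for sx in(-L,L) for b in t]
    foot=[(sx,sy,z) for sx in(-L,L) for sy in(-22,22) for z in(0,14)]
    return [tube,foot]
def rod_parts(): return [[(sx,sy,z) for sx in(-28,28) for sy in(-12,12) for z in(0,60)]]
HUE={'sleeve0':(100,130),'sleeve1':(45,80),'sleeve2':(6,17),'sleeve3':(20,32),'red':(-6,5)}
def mask(img,hr,c,rad=22,smin=110):
    f=cv2.resize(img,None,fx=S,fy=S,interpolation=cv2.INTER_CUBIC)
    h=cv2.cvtColor(f,cv2.COLOR_RGB2HSV).astype(int); H=h[...,0]
    ok=((H>=hr[0])&(H<=hr[1]))|((H-180>=hr[0])&(H-180<=hr[1]))
    m=(ok&(h[...,1]>smin)&(h[...,2]>40)).astype(np.uint8)
    k=np.zeros_like(m); cv2.circle(k,tuple(int(q*S) for q in c),rad*S,1,-1); m=m&k
    n,lab,st,ce=cv2.connectedComponentsWithStats(m)
    if n<2: return m
    return (lab==1+np.argmax(st[1:,4])).astype(np.uint8)
def render(n,pose,parts,z0,shape):
    m=np.zeros(shape,np.uint8)
    for p in parts:
        q=proj(n,w(pose,p,z0)); q=(q+0.5)*S-0.5
        hull=cv2.convexHull(q.astype(np.float32))
        cv2.fillConvexPoly(m,np.round(hull*16).astype(np.int32),1,shift=4)
    return m
def fit(parts,hr,guess,z0=0,cams=("scene","top"),imgs=None,zc=36,smin=110,rad=22):
    ms={n:mask(imgs[n],hr,proj(n,[guess[0],guess[1],z0+zc])[0],rad,smin) for n in cams}
    def cost(p): return sum((render(n,p,parts,z0,ms[n].shape)!=ms[n]).sum()/max(1,ms[n].sum()) for n in cams)
    best=None
    for da in(-20,-8,8,20):
        r=minimize(cost,[guess[0],guess[1],guess[2]+da],method='Nelder-Mead',options=dict(initial_simplex=[[guess[0]+a,guess[1]+b,guess[2]+da+c] for a,b,c in((0,0,0),(10,0,0),(0,10,0),(0,0,12))],xatol=.1,fatol=1e-4,maxfev=150))
        if best is None or r.fun<best.fun: best=r
    return best.x.round(1),round(best.fun,3)
def grab(): return {n:env.grab_frame(n) for n in("scene","top")}
E
python3 - <<'E'
from fit import *
im=grab(); np.savez("im0.npz",**im)
for l,g in dict(sleeve0=(455,-283,40),sleeve1=(385,-373,10),sleeve2=(490,-200,15),sleeve3=(520,-107,25)).items():
    for cams in(("scene","top"),("scene",),("top",)): print(l,cams,fit(sleeve_parts(),HUE[l],g,0,cams,im))
for cams in(("scene","top"),("scene",),("top",)): print('rod',fit(rod_parts(),HUE['red'],(455,53,5),4,cams,im))
T=lambda x,y:((x+.5)/5-.5+100,(y+.5)/5-.5+100)
C=lambda x,y:((x+.5)/4-.5+295,(y+.5)/4-.5+145)
D=lambda x,y:((x+.5)/4-.5+225,(y+.5)/4-.5+100)
E5=lambda x,y:((x+.5)/5-.5+145,(y+.5)/5-.5+200)
mt=lambda a,b:((a[0]+b[0])/2,(a[1]+b[1])/2)
def ptfit(obs,g):
    for cams in(("scene","top"),("scene",),("top",)):
        o=[q for q in obs if q[0] in cams]
        f=lambda p:np.concatenate([proj(n,w(p,[P]))[0]-np.array(uv) for n,P,uv in o])
        if len(o)<2: continue
        r=least_squares(f,g,loss='soft_l1'); print(cams,r.x.round(1),'rms px',round(np.sqrt((f(r.x)**2).mean()),2))
top=[((55,-170,45),T(428,110)),((130,-170,40),T(343,48)),((130,170,40),T(12,468)),((55,170,45),T(100,530))]
for y,a,b in((-152,(428,135),(545,220)),(-76,(345,228),(470,315)),(0,(272,320),(400,412)),(76,(197,418),(322,510)),(152,(122,517),(245,610))): top.append(((0,y,45),mt(T(*a),T(*b))))
sc=[((-55,-170,45),C(400,370)),((55,-170,45),C(580,388)),((-55,170,45),C(395,52)),((55,170,45),C(545,68)),((130,170,40),C(635,77)),((130,-170,40),C(695,405))]
for y,a,b in((152,(405,62),(540,72)),(76,(405,122),(545,135)),(0,(408,190),(550,205)),(-76,(410,265),(560,280)),(-152,(410,345),(567,363))): sc.append(((0,y,45),mt(C(*a),C(*b))))
print('plate');ptfit([('top',)+q for q in top]+[('scene',)+q for q in sc],[563,318,35])
print('button',ray('top',*T(213,278),50),ray('scene',*C(618,198),50))
print('cup',ray('top',*D(123.5,99),112),ray('scene',*C(265,400),112),'mark',ray('top',*D(112,58),108),ray('scene',*C(308,432),108))
print('pan',ray('top',*D(497,223),34),ray('scene',*E5(447,433),34))
print('tray corners',[ray('top',*D(*p),8).round(0) for p in((33,374),(108,378),(100,498),(27,495))],[ray('scene',*C(*p),8).round(0) for p in((55,213),(118,298),(187,272))])
print('rod tip',ray('top',*D(75,298),28),ray('scene',*C(188,322),28))
E
```

```text
sleeve0 ('scene', 'top') (array([ 460.3, -286.9,   61.9]), np.float64(0.297))
sleeve0 ('scene',) (array([ 457.3, -286.6,   67. ]), np.float64(0.183))
sleeve0 ('top',) (array([ 460.7, -287.3,   58.5]), np.float64(0.066))Traceback (most recent call last):
  File "<stdin>", line 4, in <module>
  File "fit.py", line 35, in fit
    r=minimize(cost,[guess[0],guess[1],guess[2]+da],method='Nelder-Mead',options=dict(initial_simplex=[[guess[0]+a,guess[1]+b,guess[2]+da+c] for a,b,c in((0,0,0),(10,0,0),(0,10,0),(0,0,12))],xatol=.1,fatol=1e-4,maxfev=150))
    res = _minimize_neldermead(fun, x0, args, callback, bounds=bounds,
                               **options)
    fsim[j] = func(sim[j])
              ~~~~^^^^^^^^
    fx = function(np.copy(x), *(wrapper_args + args))
  File "fit.py", line 32, in cost
    def cost(p): return sum((render(n,p,parts,z0,ms[n].shape)!=ms[n]).sum()/max(1,ms[n].sum()) for n in cams)
                        ~~~^^^^^^^^^^^^^^^^^^^^^^^^^^^^^^^^^^^^^^^^^^^^^^^^^^^^^^^^^^^^^^^^^^^^^^^^^^^^^^^^^^
  File "fit.py", line 32, in <genexpr>
    def cost(p): return sum((render(n,p,parts,z0,ms[n].shape)!=ms[n]).sum()/max(1,ms[n].sum()) for n in cams)
                             ~~~~~~^^^^^^^^^^^^^^^^^^^^^^^^^^
  File "fit.py", line 26, in render
    q=proj(n,w(pose,p,z0)); q=(q+0.5)*S-0.5
  File "h.py", line 5, in proj
    c=env.camera_params(n); M=R.from_euler('xyz',c['orientation'],degrees=True).as_matrix()
ValueError: time passes only in moves, steps and waits
```

```bash
python3 - <<'E'
s=open('h.py').read()
s=s.replace("def proj","_c={}\ndef cam(n):\n    if n not in _c:\n        c=env.camera_params(n); c['M']=R.from_euler('xyz',c['orientation'],degrees=True).as_matrix(); _c[n]=c\n    return _c[n]\ndef proj",1)
s=s.replace("c=env.camera_params(n); M=R.from_euler('xyz',c['orientation'],degrees=True).as_matrix()\n    p","c=cam(n); M=c['M']\n    p").replace("c=env.camera_params(n); M=R.from_euler('xyz',c['orientation'],degrees=True).as_matrix()\n    d","c=cam(n); M=c['M']\n    d")
open('h.py','w').write(s)
E
cat > p1.py <<'E'
from fit import *
im=dict(np.load("im0.npz"))
import sys
for l,g in dict(sleeve0=(455,-283,-37),sleeve1=(385,-373,-15),sleeve2=(490,-200,-20),sleeve3=(520,-107,-30)).items():
    for cams in(("scene","top"),("scene",),("top",)): print(l,cams,*fit(sleeve_parts(),HUE[l],g,0,cams,im))
for cams in(("scene","top"),("scene",),("top",)): print('rod',fit(rod_parts(),HUE['red'],(455,53,-3),4,cams,im))
T=lambda x,y:((x+.5)/5-.5+100,(y+.5)/5-.5+100)
C=lambda x,y:((x+.5)/4-.5+295,(y+.5)/4-.5+145)
D=lambda x,y:((x+.5)/4-.5+225,(y+.5)/4-.5+100)
E5=lambda x,y:((x+.5)/5-.5+145,(y+.5)/5-.5+200)
mt=lambda a,b:((a[0]+b[0])/2,(a[1]+b[1])/2)
def ptfit(obs,g):
    for cams in(("scene","top"),("scene",),("top",)):
        o=[q for q in obs if q[0] in cams]
        f=lambda p:np.concatenate([proj(n,w(p,[P]))[0]-np.array(uv) for n,P,uv in o])
        if len(o)<2: continue
        r=least_squares(f,g,loss='soft_l1'); print(cams,r.x.round(1),'rms px',round(np.sqrt((f(r.x)**2).mean()),2))
top=[((55,-170,45),T(428,110)),((130,-170,40),T(343,48)),((130,170,40),T(12,468)),((55,170,45),T(100,530))]
for y,a,b in((-152,(428,135),(545,220)),(-76,(345,228),(470,315)),(0,(272,320),(400,412)),(76,(197,418),(322,510)),(152,(122,517),(245,610))): top.append(((0,y,45),mt(T(*a),T(*b))))
sc=[((-55,-170,45),C(400,370)),((55,-170,45),C(580,388)),((-55,170,45),C(395,52)),((55,170,45),C(545,68)),((130,170,40),C(635,77)),((130,-170,40),C(695,405))]
for y,a,b in((152,(405,62),(540,72)),(76,(405,122),(545,135)),(0,(408,190),(550,205)),(-76,(410,265),(560,280)),(-152,(410,345),(567,363))): sc.append(((0,y,45),mt(C(*a),C(*b))))
print('plate');ptfit([('top',)+q for q in top]+[('scene',)+q for q in sc],[563,318,35])
print('button',ray('top',*T(213,278),50),ray('scene',*C(618,198),50))
print('cup',ray('top',*D(123.5,99),112),ray('scene',*C(265,400),112),'mark',ray('top',*D(112,58),108),ray('scene',*C(308,432),108))
print('pan',ray('top',*D(497,223),34),ray('scene',*E5(447,433),34))
print('tray corners',[ray('top',*D(*p),8).round(0) for p in((33,374),(108,378),(100,498),(27,495))],[ray('scene',*C(*p),8).round(0) for p in((55,213),(118,298),(187,272))])
print('rod tip',ray('top',*D(75,298),28),ray('scene',*C(188,322),28))
E
python3 p1.py
```

```text
sleeve0 ('scene', 'top') [ 458.8 -286.9  -23.9] 0.321
sleeve0 ('scene',) [ 457.9 -286.3  -24.4] 0.113
sleeve0 ('top',) [ 460.4 -287.3  -38.6] 0.207
sleeve1 ('scene', 'top') [ 382.3 -379.6   -5.5] 0.631
sleeve1 ('scene',) [ 380.9 -380.    -7.1] 0.189
sleeve1 ('top',) [ 385.7 -382.7    7.8] 0.408
sleeve2 ('scene', 'top') [ 489.5 -201.1  -16. ] 0.286
sleeve2 ('scene',) [ 487.5 -200.6  -19. ] 0.116
sleeve2 ('top',) [ 490. -200.  -16.] 0.165
sleeve3 ('scene', 'top') [ 519.2 -109.   -29.3] 0.281
sleeve3 ('scene',) [ 517.5 -108.7  -24.2] 0.101
sleeve3 ('top',) [ 520.4 -109.6  -33. ] 0.17
rod (array([444.2,  54.1,  -7.4]), np.float64(0.684))
rod (array([443.6,  53.6, -10.5]), np.float64(0.283))
rod (array([447.2,  53.9,   6. ]), np.float64(0.301))
plate
('scene', 'top') [548.8 288.2  55.5] rms px 0.86
('scene',) [549.8 287.8  55.3] rms px 0.89
('top',) [548.  288.2  55.7] rms px 0.71
button [602.17118924 367.65472498  50.        ] [594.46019549 371.92035307  50.        ]
cup [689.17036901  14.34680554 112.        ] [692.50941922  14.45888944 112.        ] mark [722.735164   24.4258057 108.       ] [720.10916366  26.20672752 108.        ]
pan [ 622.64497211 -277.67168451   34.        ] [ 626.06138128 -278.29943883   34.        ]
tray corners [array([497.,  85.,   8.]), array([496.,  26.,   8.]), array([400.,  29.,   8.]), array([401.,  86.,   8.])] [array([404.,  28.,   8.]), array([500.,  29.,   8.]), array([498.,  86.,   8.])]
rod tip [555.1278707   52.44764725  28.        ] [555.84605048  50.97030553  28.        ]
```

```bash
cat > ov.py <<'E'
from fit import *
def overlay(img,n,items,box,out,masks=()):
    f=cv2.resize(img,None,fx=S,fy=S,interpolation=cv2.INTER_CUBIC)[:,:,::-1].copy()
    for pose,parts,z0 in items:
        for p in parts:
            q=(proj(n,w(pose,p,z0))+.5)*S-.5
            cv2.polylines(f,[cv2.convexHull(q.astype(np.float32)).astype(np.int32)],True,(255,255,255),1)
    for m in masks:
        c,_=cv2.findContours(m,cv2.RETR_EXTERNAL,cv2.CHAIN_APPROX_NONE); cv2.drawContours(f,c,-1,(0,0,0),1)
    x0,y0,x1,y1=[k*S for k in box]; cv2.imwrite(out,f[y0:y1,x0:x1])
E
python3 - <<'E'
from ov import *
im=dict(np.load("im0.npz"))
fits={'sleeve0':(458.8,-286.9,-23.9),'sleeve1':(382.3,-379.6,-5.5),'sleeve2':(489.5,-201.1,-16),'sleeve3':(519.2,-109,-29.3)}
for n,box in(("top",(280,165,405,250)),("scene",(150,210,300,260))):
    ms=[mask(im[n],HUE[k],proj(n,[v[0],v[1],36])[0]) for k,v in fits.items()]
    overlay(im[n],n,[(v,sleeve_parts(),0) for v in fits.values()],box,f"pics/ov_{n}.png",ms)
E
```

```text
(no output)
```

View pics/ov_top.png

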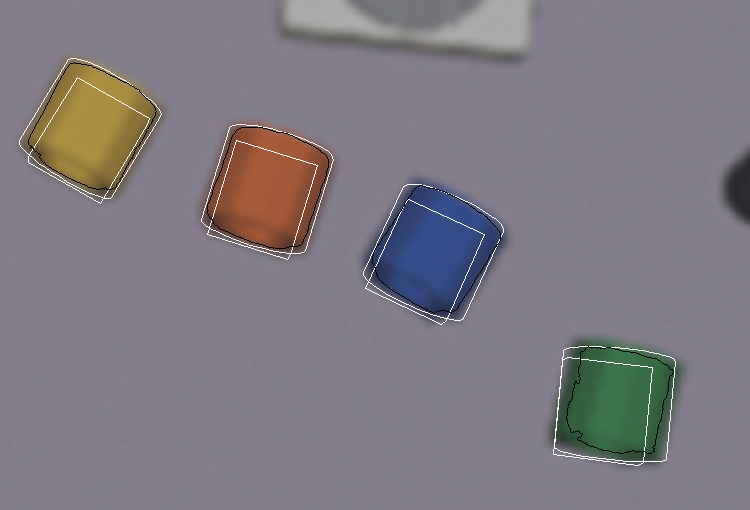

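View pics/ov_scene.png

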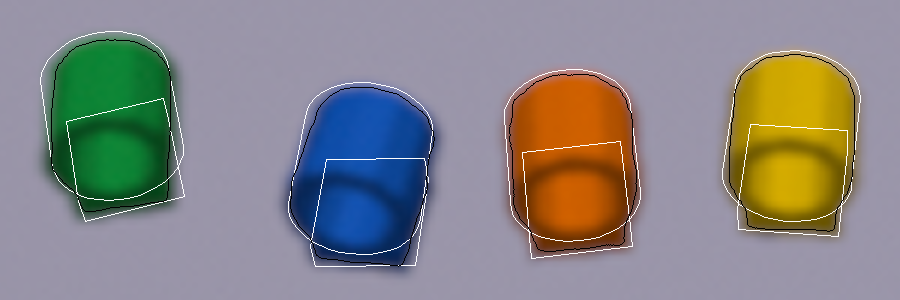

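```bash
cat >> fit.py <<'E'
def mask(img,hr,c,rad=15,smin=None):
    # colour distance from the local bench colour, limited to a disc around c
    f=cv2.resize(img,None,fx=S,fy=S,interpolation=cv2.INTER_CUBIC).astype(float)
    H,W=f.shape[:2]; yy,xx=np.mgrid[:H,:W]; r=np.hypot(xx-c[0]*S,yy-c[1]*S)
    bg=np.median(f[(r<(rad+10)*S)&(r>rad*S)],axis=0)
    d=np.linalg.norm(f-bg,axis=2); m=((d>(smin or 45))&(r<rad*S)).astype(np.uint8)
    n,lab,st,ce=cv2.connectedComponentsWithStats(m)
    if n<2: return m
    return (lab==1+np.argmax(st[1:,4])).astype(np.uint8)
E
sed -i 's/smin=110,rad=22/smin=None,rad=16/; ' fit.py
cat > p2.py <<'E'
from ov import *
im=dict(np.load("im0.npz")); fits={}
for l,g in dict(sleeve0=(459,-287,-30),sleeve1=(383,-380,-8),sleeve2=(489,-201,-17),sleeve3=(519,-109,-29)).items():
    for cams in(("scene",),("top",),("scene","top")):
        fits[l],c=fit(sleeve_parts(),None,g,0,cams,im); print(l,cams,fits[l],c)
for n,box in(("top",(280,165,405,250)),("scene",(150,210,300,260))):
    ms=[mask(im[n],None,proj(n,[v[0],v[1],36])[0]) for k,v in fits.items()]
    overlay(im[n],n,[(v,sleeve_parts(),0) for v in fits.values()],box,f"pics/ov2_{n}.png",ms)
E
python3 p2.py
```

```text
sleeve0 ('scene',) [ 458.8 -287.   -34.7] 0.068
sleeve0 ('top',) [ 459.6 -287.1  -30.3] 0.037
sleeve0 ('scene', 'top') [ 459.3 -287.1  -32.3] 0.115
sleeve1 ('scene',) [ 382.8 -379.9  -18.1] 0.068
sleeve1 ('top',) [ 384.2 -380.   -13.8] 0.026
sleeve1 ('scene', 'top') [ 384.  -380.1  -14.4] 0.111
sleeve2 ('scene',) [ 489.4 -201.3  -18.9] 0.093
sleeve2 ('top',) [ 490.  -201.2  -17.9] 0.036
sleeve2 ('scene', 'top') [ 489.9 -201.2  -17.7] 0.135
sleeve3 ('scene',) [ 519.1 -109.8  -27. ] 0.085
sleeve3 ('top',) [ 519.5 -109.6  -26.8] 0.035
sleeve3 ('scene', 'top') [ 519.3 -109.7  -27.3] 0.12
```

View pics/ov2_top.png

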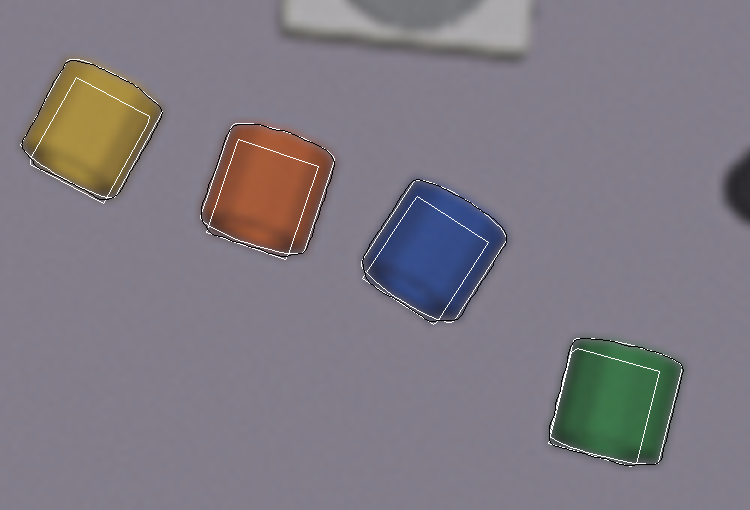

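View pics/ov2_scene.png

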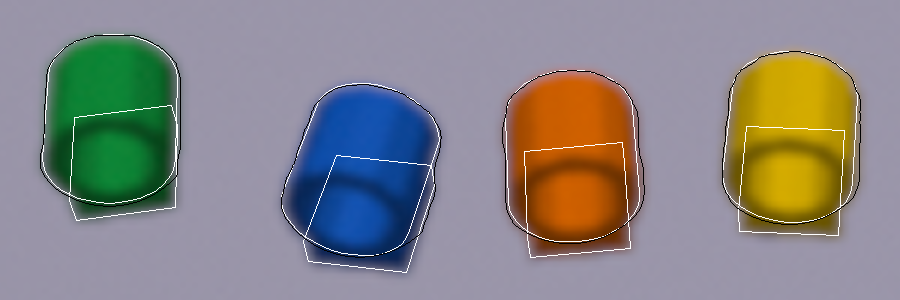

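```bash
cat > p3.py <<'E'
from ov import *
import fit as F
im=dict(np.load("im0.npz"))
def rmask(img,hr,c,rad=16,smin=None):
    f=cv2.resize(img,None,fx=S,fy=S,interpolation=cv2.INTER_CUBIC).astype(float)
    H,W=f.shape[:2]; yy,xx=np.mgrid[:H,:W]; r=np.hypot(xx-c[0]*S,yy-c[1]*S)
    m=((f[...,0]-f[...,1:].max(2)>45)&(r<rad*S)).astype(np.uint8); return m
F.mask=rmask
for cams in(("scene",),("top",),("scene","top")):
    v,c=fit(rod_parts(),None,(447,54,-2),4,cams,im); print('rod',cams,v,c)
sh=[[(x,5*np.cos(b),28+5*np.sin(b)-4) for x in(28,107) for b in t],[(x,8*np.cos(b),24+8*np.sin(b)) for x in(107,113) for b in t]]
tr=[[(a,b,4) for a in(-42,42) for b in(-24,24)]]
pl=[[(a,b,45) for a in(-55,55) for b in(-170,170)],[(a,b,40) for a in(55,130) for b in(-170,170)],[(a,b,45) for a in(-55,55) for b in(-38,38)]]
cu=[[(28*np.cos(b),28*np.sin(b),112) for b in t],[(44*np.cos(b),44*np.sin(b),0) for b in t],[(36*np.cos(b),36*np.sin(b),55) for b in t]]
pan=[[(46*np.cos(b),46*np.sin(b),34) for b in t],[(a,b,26) for a in(-50,120) for b in(-65,65)]]
bt=[[(14*np.cos(b),14*np.sin(b),60) for b in t]]
def tri(u1,u2):
    A=[];B=[]
    o=[];d=[]
    for n,u in(("top",u1),("scene",u2)):
        c=cam(n); dd=c['M']@np.array([(u[0]-c['cx'])/c['fx'],(u[1]-c['cy'])/c['fy'],1]); dd/=np.linalg.norm(dd); P=np.eye(3)-np.outer(dd,dd); A.append(P);B.append(P@c['xyz'])
    return np.linalg.lstsq(np.vstack(A),np.hstack(B),rcond=None)[0]
T=lambda x,y:((x+.5)/5-.5+100,(y+.5)/5-.5+100)
C=lambda x,y:((x+.5)/4-.5+295,(y+.5)/4-.5+145)
b=tri(T(213,278),C(618,198)); print('button',b)
bt=[[(14*np.cos(q),14*np.sin(q),b[2]) for q in t]]
items=[(v,rod_parts(),4),(v,sh,4),((v[0]+1,v[1],v[2]),tr,0),((549,288,55.5),pl,0),((690.8,14.4,20),cu,0),((b[0],b[1],0),bt,0)]
overlay(im['top'],'top',items,(100,100,230,200),'pics/p_t1.png');overlay(im['top'],'top',items,(200,100,300,230),'pics/p_t2.png')
overlay(im['scene'],'scene',items,(385,150,475,255),'pics/p_s1.png');overlay(im['scene'],'scene',items,(300,170,400,295),'pics/p_s2.png')
it=[((624.4,-278,-2),pan,0)]
overlay(im['top'],'top',it,(320,110,380,185),'pics/p_t3.png');overlay(im['scene'],'scene',it,(195,260,285,345),'pics/p_s3.png')
a=cv2.imread('pics/p_t2.png');c=cv2.imread('pics/p_s2.png');cv2.imwrite('pics/c2.png',np.hstack([cv2.resize(k,(400,int(k.shape[0]*400/k.shape[1])))[:500] for k in(a,c)]))
a=cv2.imread('pics/p_t3.png');c=cv2.imread('pics/p_s3.png');cv2.imwrite('pics/c3.png',np.hstack([cv2.resize(k,(400,400)) for k in(a,c)]))
a=cv2.imread('pics/p_t1.png');c=cv2.imread('pics/p_s1.png');cv2.imwrite('pics/c1.png',np.hstack([cv2.resize(k,(400,k.shape[0]*400//k.shape[1]))[:305] for k in(a,)]+[cv2.resize(c,(400,466))[:305]]));
E
python3 p3.py
```

```text
rod ('scene',) [442.1  54.5 -13.3] 0.348
rod ('top',) [448.9  54.6   6.7] 0.363
rod ('scene', 'top') [445.   54.4  -9.8] 0.836
button [599.97725645 365.1097814   57.30647715]
```

View pics/p_t1.png

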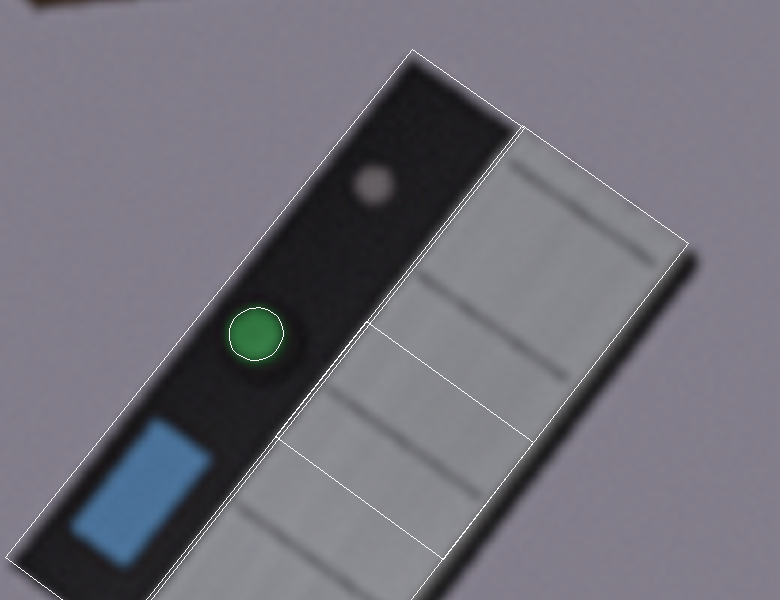

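View pics/c2.png

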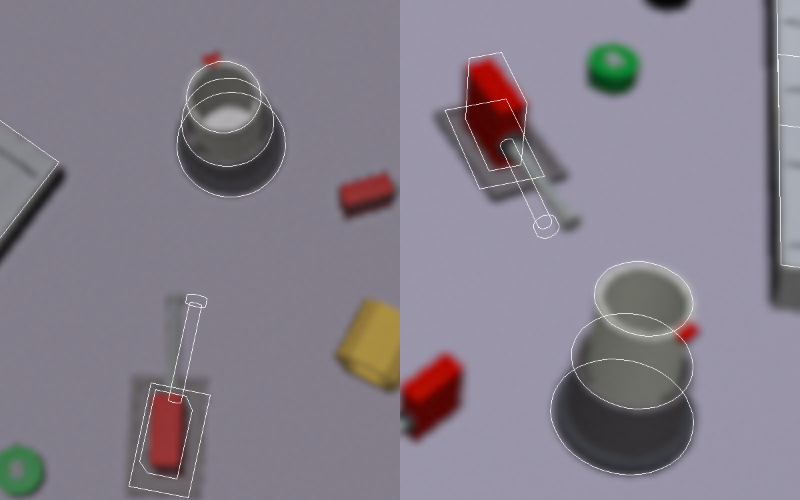

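View pics/c3.png

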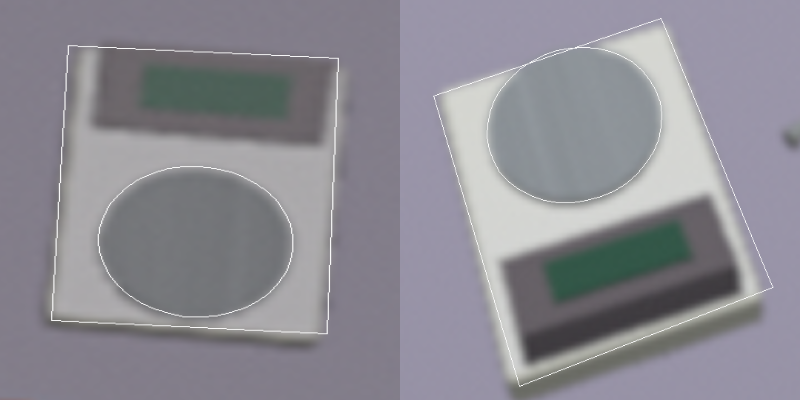

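View pics/p_s1.png

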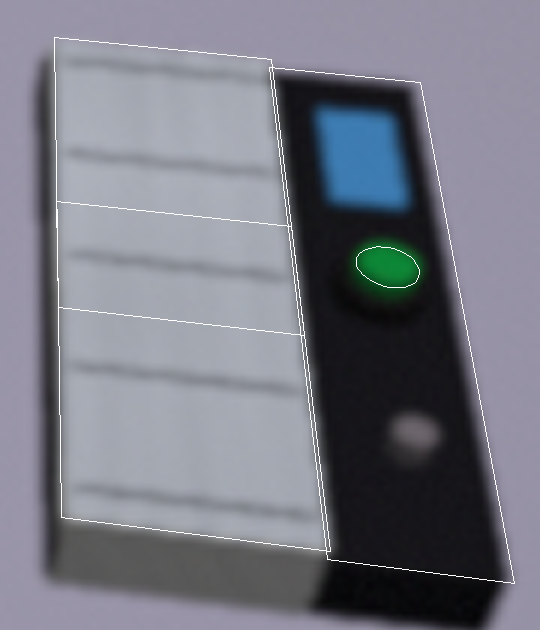

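```bash
cat > p4.py <<'E'
from ov import *
im=dict(np.load("im0.npz"))
sh=[[(x,5*np.cos(b),24+5*np.sin(b)) for x in(28,107) for b in t],[(x,8*np.cos(b),24+8*np.sin(b)) for x in(107,113) for b in t]]
tr=[[(a,b,8) for a in(-42,42) for b in(-24,24)],[(a,b,8) for a in(-48,48) for b in(-30,30)]]
hd=[[(a,b,60) for a in(-28,28) for b in(-12,12)]]
import sys
v=tuple(map(float,sys.argv[1:4])); tv=tuple(map(float,sys.argv[4:7]))
items=[(v,sh,4),(v,hd,4),(v,rod_parts(),4),(tv,tr,0)]
overlay(im['top'],'top',items,(225,165,265,230),'pics/a.png');overlay(im['scene'],'scene',items,(300,175,360,235),'pics/b.png')
a=cv2.imread('pics/a.png');c=cv2.imread('pics/b.png');cv2.imwrite(sys.argv[7],np.hstack([cv2.resize(a,(360,585)),cv2.resize(cv2.copyMakeBorder(c,0,0,0,0,0),(440,440)) if 0 else np.pad(cv2.resize(c,(440,440)),((0,145),(0,0),(0,0)))]))
E
python3 p4.py 443 54 -1.2 449.5 57 -1 pics/r1.png
```

View pics/r1.png

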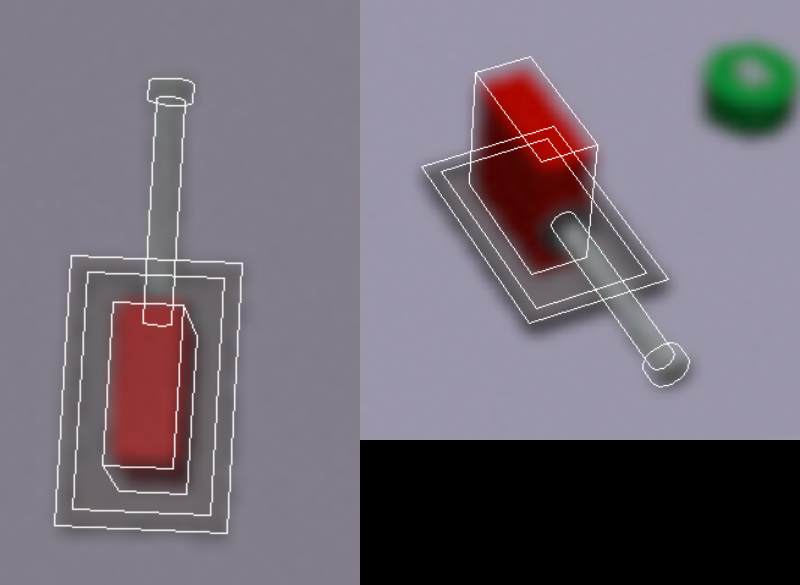

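```bash
cat > p5.py <<'E'
from ov import *
im=dict(np.load("im0.npz"))
def rmask(img,c,rad=16):
    f=cv2.resize(img,None,fx=S,fy=S,interpolation=cv2.INTER_CUBIC).astype(float)
    H,W=f.shape[:2]; yy,xx=np.mgrid[:H,:W]; r=np.hypot(xx-c[0]*S,yy-c[1]*S)
    return ((f[...,0]-f[...,1]>0.35*np.clip(f[...,0],30,255))&(r<rad*S)).astype(np.uint8)
ms={n:rmask(im[n],proj(n,[445,54,35])[0]) for n in im}
for n in im: print(n,im[n][int(proj(n,[445,54,64])[0][1]),int(proj(n,[445,54,64])[0][0])], ms[n].sum()/36)
for free in(0,1):
  for cams in(("scene",),("top",),("scene","top")):
    def cost(p):
        k=p[3] if free else 1; parts=[[tuple(np.array(q)*k) for q in rod_parts()[0]]]
        return sum((render(n,p[:3],parts,4,ms[n].shape)!=ms[n]).sum()/ms[n].sum() for n in cams)
    x0=[445,54,-1.2]+([1] if free else [])
    st=[x0]+[[a+(d if i==j else 0) for j,a in enumerate(x0)] for i,d in enumerate([6,6,8,.1][:len(x0)])]
    r=minimize(cost,x0,method='Nelder-Mead',options=dict(initial_simplex=st,maxfev=300,xatol=.02)); print(cams,r.x.round(2),round(r.fun,3))
v=r.x[:3]
n="scene"; overlay(im[n],n,[(v,rod_parts(),4)],(300,175,360,235),'pics/b2.png',[ms[n]])
n="top"; overlay(im[n],n,[(v,rod_parts(),4)],(225,185,265,230),'pics/a2.png',[ms[n]])
E
python3 p5.py
```

```text
scene [172   6   0] 290.6666666666667
top [148  50  51] 164.11111111111111
('scene',) [445.1   53.03  -8.96] 0.232
('top',) [446.35  53.57   4.48] 0.2
('scene', 'top') [444.83  53.92  -5.07] 0.504
('scene',) [441.58  54.84  -1.95   0.91] 0.145
('top',) [ 4.4739e+02  5.4200e+01 -1.2000e-01  9.1000e-01] 0.042
('scene', 'top') [ 4.464e+02  5.417e+01 -1.700e-01  9.100e-01] 0.258
```

View pics/b2.png

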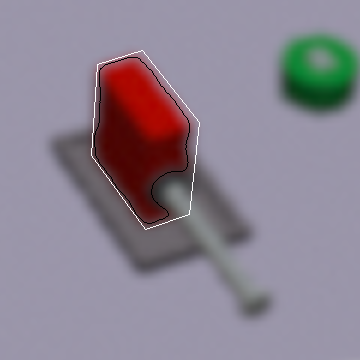

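View pics/a2.png

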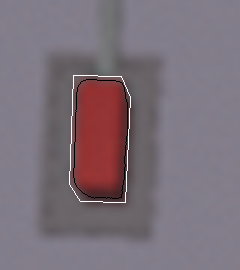

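```bash
cat >> h.py <<'E'
def go(*targets):
    """targets: (x,y,z,yaw) -> print tool-frame deltas (m) and turn (deg) from the present pose"""
    s=env.state(); M=R.from_euler('xyz',s['ee_rot'],degrees=True).as_matrix(); yaw=s['ee_rot'][2]
    print('t',round(s['time_s'],2),'pos',s['ee_pos'].round(1),'rot',s['ee_rot'].round(2),'w',round(s['gripper_width'],1),'F',s['force'].round(1),'q',s['qpos'].round(0))
    # use ideal down frame
    a=np.radians(yaw); X=np.array([np.cos(a),np.sin(a),0]);Y=np.array([np.sin(a),-np.cos(a),0]);Z=np.array([0,0,-1.])
    for t in targets:
        d=np.array(t[:3])-s['ee_pos']; dy=(yaw-t[3]+180)%360-180
        print('  ',[round(float(d@v)/1000,4) for v in(X,Y,Z)],round(dy,1))
E
python3 -c "
from h import *
go((690.8,14.4,170,20),(690.8,14.4,92,20))"
```

```text
t 1.8 pos [ 258.3 -513.7  209.2] rot [180.    -0.    26.69] w 91.4 F [-0.7  0.1  0. ] q [-64.  18.  90.   0.  72.  -1.]
   [0.6237, -0.2776, 0.0392] 6.7
   [0.6237, -0.2776, 0.1172] 6.7
```

Emit:
jog_arm([
  [[0.6237, -0.2776, 0.03, 6.7, 0.0912], [0.6237, -0.2776, 0.03, 6.7, 0.0912], [0.6237, -0.2776, 0.03, 6.7, 0.0912], [0.6237, -0.2776, 0.03, 6.7, 0.0912], [0.6237, -0.2776, 0.03, 6.7, 0.0912], [0.6237, -0.2776, 0.03, 6.7, 0.0912], [0.6237, -0.2776, 0.03, 6.7, 0.0912], [0.6237, -0.2776, 0.03, 6.7, 0.0912], [0.6237, -0.2776, 0.03, 6.7, 0.0912], [0.6237, -0.2776, 0.03, 6.7, 0.0912], [0.6237, -0.2776, 0.03, 6.7, 0.0912], [0.6237, -0.2776, 0.03, 6.7, 0.0912], [0.6237, -0.2776, 0.03, 6.7, 0.0912], [0.6237, -0.2776, 0.03, 6.7, 0.0912], [0.6237, -0.2776, 0.03, 6.7, 0.0912], [0.6237, -0.2776, 0.03, 6.7, 0.0912], [0.6237, -0.2776, 0.03, 6.7, 0.0912], [0.6237, -0.2776, 0.03, 6.7, 0.0912], [0.6237, -0.2776, 0.03, 6.7, 0.0912], [0.6237, -0.2776, 0.03, 6.7, 0.0912]],
])

```text
time_s: 3.47
ee_pos: [690.1, 13.6, 179.0]
ee_rot: [180.0, 0.1, 20.0]
force: [-0.5, 0.1, 1.0]
gripper_width: 91.2
```

```bash
python3 -c "
from h import *
go((690.8,14.4,92,20))
import cv2
a=env.grab_frame('scene')[180:320,280:440,::-1];b=env.grab_frame('top')[60:200,180:340,::-1]
import numpy as np
cv2.imwrite('pics/k1.png',cv2.resize(np.hstack([a,b]),None,fx=2.5,fy=2.5,interpolation=2))"
```

```text
t 3.47 pos [690.1  13.6 179. ] rot [1.7998e+02 7.0000e-02 1.9970e+01] w 91.2 F [-0.5  0.1  1. ] q [ 0. 30. 75. -0. 75. 70.]
   [0.0009, -0.0005, 0.087] -0.0
```

View pics/k1.png

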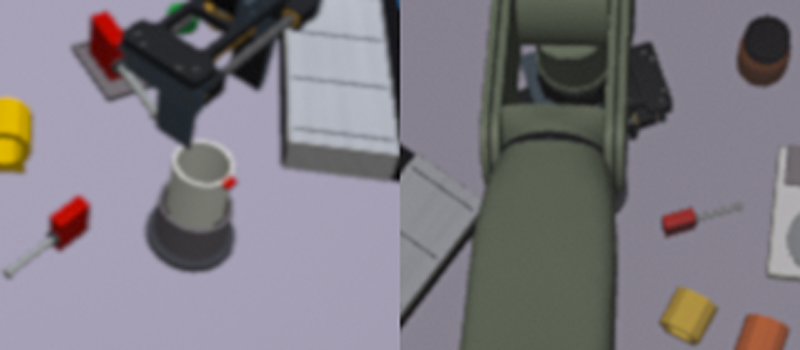

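Emit:
jog_arm([
  [[0.001, -0.0005, 0.02, 0, 0.0912], [0.001, -0.0005, 0.04, 0, 0.0912], [0.001, -0.0005, 0.06, 0, 0.0912], [0.001, -0.0005, 0.075, 0, 0.0912], [0.001, -0.0005, 0.087, 0, 0.0912], [0.001, -0.0005, 0.087, 0, 0.0912], [0.001, -0.0005, 0.087, 0, 0.06], [0.001, -0.0005, 0.087, 0, 0.05], [0.001, -0.0005, 0.087, 0, 0.04], [0.001, -0.0005, 0.087, 0, 0.04], [0.001, -0.0005, 0.087, 0, 0.04], [0.001, -0.0005, 0.087, 0, 0.04], [0.001, -0.0005, 0.087, 0, 0.04], [0.001, -0.0005, 0.087, 0, 0.04], [0.001, -0.0005, 0.087, 0, 0.04]],
], grip_force=45)

```text
time_s: 4.82
ee_pos: [691.9, 15.5, 92.9]
ee_rot: [180.0, -0.1, 20.0]
force: [-1.1, 1.5, 4.0]
gripper_width: 55.4
```

Emit:
jog_arm([
  [[0, 0, 0, -3, 0.04], [0, 0, 0, -6, 0.04], [0, 0, 0, -9, 0.04], [0, 0, 0, -12, 0.04], [0, 0, 0, -15, 0.04], [0, 0, 0, -18, 0.04], [0, 0, 0, -21, 0.04], [0, 0, 0, -24, 0.04], [0, 0, 0, -27, 0.04], [0, 0, 0, -30, 0.04], [0, 0, 0, -33, 0.04], [0, 0, 0, -36, 0.04], [0, 0, 0, -39, 0.04], [0, 0, 0, -42, 0.04], [0, 0, 0, -45, 0.04], [0, 0, 0, -47, 0.04], [0, 0, 0, -47, 0.04]],
])

```text
time_s: 6.23
ee_pos: [692.0, 15.2, 92.9]
ee_rot: [179.9, -0.0, 67.0]
force: [-0.3, 0.8, 5.5]
gripper_width: 55.5
```

```bash
python3 -c "
from h import *
go((692,15.5,190,66))
print(env.state()['torque'])
a=env.grab_frame('scene')[200:320,300:440,::-1]
cv2.imwrite('pics/k2.png',cv2.resize(a,None,fx=5,fy=5,interpolation=2))"
```

```text
t 6.23 pos [692.   15.2  92.9] rot [ 1.7994e+02 -3.0000e-02  6.7010e+01] w 55.5 F [-0.3  0.8  5.5] q [ 0. 33. 82.  0. 65. 23.]
   [0.0002, -0.0001, -0.0971] 1.0
[0.18410127 0.16727406 0.02928997]
```

View pics/k2.png

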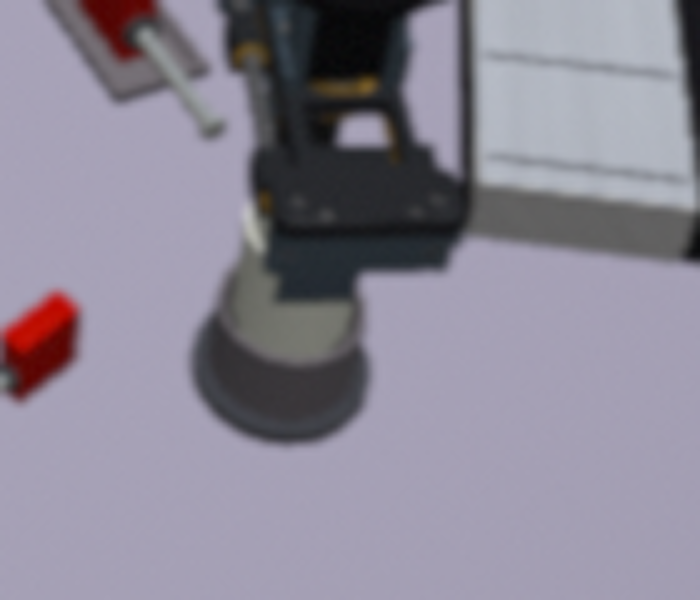

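Emit:
jog_arm([
  [[0, 0, -0.003, 0, 0.04], [0, 0, -0.007, 0, 0.04], [0, 0, -0.012, 0, 0.04], [0, 0, -0.018, 0, 0.04], [0, 0, -0.025, 0, 0.04], [0, 0, -0.033, 0, 0.04], [0, 0, -0.041, 0, 0.04], [0, 0, -0.05, 0, 0.04], [0, 0, -0.06, 0, 0.04], [0, 0, -0.07, 0, 0.04], [0, 0, -0.08, 0, 0.04], [0, 0, -0.09, 0, 0.04], [0, 0, -0.1, 0, 0.04], [0, 0, -0.1, 0, 0.04]],
])

```text
time_s: 7.45
ee_pos: [692.9, 15.2, 195.4]
ee_rot: [179.7, -0.1, 67.0]
force: [0.1, -0.2, -0.0]
gripper_width: 55.5
```

```bash
python3 -c "
from h import *
go((624.4,-278,193,20),(624.4,-278,115,20))
a=env.grab_frame('scene')[160:300,280:440,::-1]
cv2.imwrite('pics/k3.png',cv2.resize(a,None,fx=4,fy=4,interpolation=2))"
```

```text
t 7.45 pos [692.9  15.2 195.4] rot [ 1.7973e+02 -1.1000e-01  6.6990e+01] w 55.5 F [ 0.1 -0.2 -0. ] q [ 0. 29. 74. -0. 77. 23.]
   [-0.2967, 0.0516, 0.0024] 47.0
   [-0.2967, 0.0516, 0.0804] 47.0
```

View pics/k3.png

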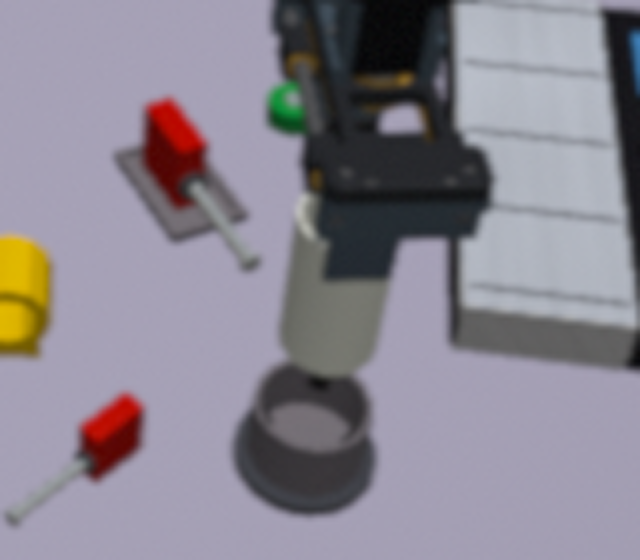

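Emit:
jog_arm([
  [[-0.015, 0.0026, 0, 2, 0.04], [-0.04, 0.007, 0, 5, 0.04], [-0.07, 0.012, 0, 10, 0.04], [-0.1, 0.0174, 0, 15, 0.04], [-0.13, 0.0226, 0, 20, 0.04], [-0.16, 0.0278, 0, 25, 0.04], [-0.19, 0.033, 0, 30, 0.04], [-0.22, 0.0382, 0, 35, 0.04], [-0.25, 0.0434, 0, 40, 0.04], [-0.275, 0.0478, 0, 44, 0.04], [-0.29, 0.0504, 0, 47, 0.04], [-0.2967, 0.0516, 0, 47, 0.04], [-0.2967, 0.0516, 0.02, 47, 0.04], [-0.2967, 0.0516, 0.04, 47, 0.04], [-0.2967, 0.0516, 0.055, 47, 0.04], [-0.2967, 0.0516, 0.065, 47, 0.04], [-0.2967, 0.0516, 0.07, 47, 0.04], [-0.2967, 0.0516, 0.07, 47, 0.04], [-0.2967, 0.0516, 0.07, 47, 0.04]],
])

```text
time_s: 9.08
ee_pos: [623.5, -278.0, 122.6]
ee_rot: [180.0, -0.0, 20.0]
force: [0.0, -0.2, -0.2]
gripper_width: 55.4
```

```bash
python3 -c "
from h import *
go((624.4,-278,116,20))
a=env.grab_frame('scene')[200:350,160:320,::-1];b=env.grab_frame('top')[80:200,300:420,::-1]
cv2.imwrite('pics/k4.png',np.hstack([cv2.resize(a,(512,480),interpolation=2),cv2.resize(b,(288,480))]))
cv2.imwrite('pics/k4.png',cv2.resize(a,None,fx=4,fy=4,interpolation=2))"
```

```text
t 9.08 pos [ 623.5 -278.   122.6] rot [ 1.7997e+02 -3.0000e-02  2.0020e+01] w 55.4 F [ 0.  -0.2 -0.2] q [-25.  31.  81.  -0.  67.  45.]
   [0.0009, 0.0003, 0.0066] 0.0
```

View pics/k4.png

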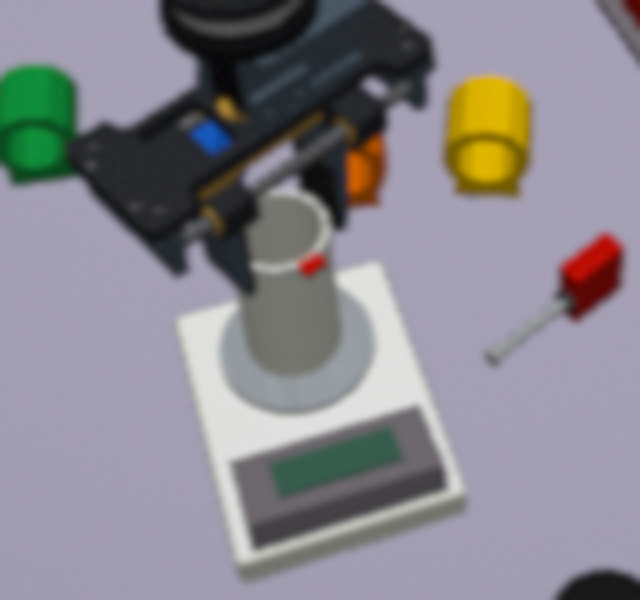

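Emit:
jog_arm([
  [[0.0009, 0.0003, 0.003, 0, 0.04], [0.0009, 0.0003, 0.005, 0, 0.04], [0.0009, 0.0003, 0.0065, 0, 0.04], [0.0009, 0.0003, 0.0075, 0, 0.04], [0.0009, 0.0003, 0.0075, 0, 0.04]],
])

```text
time_s: 9.6
ee_pos: [624.1, -278.1, 115.1]
ee_rot: [180.0, -0.0, 20.0]
force: [-0.7, 0.5, 2.2]
gripper_width: 55.2
```

Emit:
jog_arm([
  [[0, 0, 0, 0, 0.062], [0, 0, 0, 0, 0.075], [0, 0, 0, 0, 0.085], [0, 0, 0, 0, 0.0912], [0, 0, 0, 0, 0.0912], [0, 0, 0, 0, 0.0912], [0, 0, -0.01, 0, 0.0912], [0, 0, -0.03, 0, 0.0912], [0, 0, -0.06, 0, 0.0912], [0, 0, -0.09, 0, 0.0912], [0, 0, -0.11, 0, 0.0912]],
])

```text
time_s: 10.52
ee_pos: [624.9, -278.4, 228.8]
ee_rot: [179.8, -0.2, 20.0]
force: [-0.2, 0.2, -0.2]
gripper_width: 91.4
```

```bash
python3 -c "
from h import *
go((444,54.2,150,-1),(444,54.2,37,-1))"
```

```text
t 10.52 pos [ 624.9 -278.4  228.8] rot [179.81  -0.19  19.98] w 91.4 F [-0.2  0.2 -0.2] q [-25.  28.  72.   0.  80.  45.]
   [-0.0564, -0.3744, 0.0788] 21.0
   [-0.0564, -0.3744, 0.1918] 21.0
```

Emit:
jog_arm([
  [[-0.005, -0.03, 0.0, 2, 0.06], [-0.011, -0.07, 0.01, 5, 0.06], [-0.017, -0.11, 0.02, 8, 0.06], [-0.023, -0.15, 0.03, 11, 0.06], [-0.029, -0.19, 0.04, 14, 0.06], [-0.035, -0.23, 0.05, 17, 0.06], [-0.041, -0.27, 0.06, 20, 0.06], [-0.047, -0.31, 0.07, 21, 0.06], [-0.053, -0.35, 0.078, 21, 0.06], [-0.0564, -0.3744, 0.078, 21, 0.06], [-0.0564, -0.3744, 0.078, 21, 0.06], [-0.0564, -0.3744, 0.078, 21, 0.06]],
])

```text
time_s: 11.52
ee_pos: [443.2, 55.4, 147.6]
ee_rot: [180.0, -0.1, -0.9]
force: [-0.2, 0.4, 0.3]
gripper_width: 59.9
```

```bash
python3 -c "
from h import *
go((444,54.2,37,-1))
f=env.grab_frame('scene');np.save('f1.npy',f)
a=f[150:260,270:390,::-1];b=f[220:350,190:310,::-1]
cv2.imwrite('pics/k5.png',np.hstack([cv2.resize(a,(400,400),interpolation=2),cv2.resize(b,(400,400))]))"
```

```text
t 11.52 pos [443.2  55.4 147.6] rot [ 1.7999e+02 -1.1000e-01 -8.5000e-01] w 59.9 F [-0.2  0.4  0.3] q [  6.  10. 111.  -0.  59.  97.]
   [0.0009, 0.0012, 0.1106] 0.1
```

View pics/k5.png

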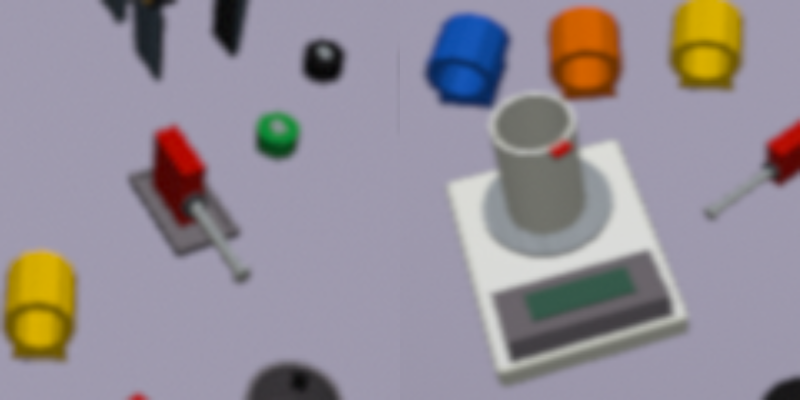

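The cup stands centred on the pan. There are three red-handled rods in the scene image. One is at (326,200) standing in the grey tray, about 140 mm long overall. A small one is at (304,270), about 100 mm, and a large one is at (343,132), about 190 mm. The tray rod matches the given 141 mm, and the r1 overlay confirmed it. I'll grip that one.

Emit:
jog_arm([
  [[0.001, 0.0012, 0.03, 0, 0.06], [0.001, 0.0012, 0.06, 0, 0.06], [0.001, 0.0012, 0.085, 0, 0.06], [0.001, 0.0012, 0.1, 0, 0.06], [0.001, 0.0012, 0.1105, 0, 0.06], [0.001, 0.0012, 0.1105, 0, 0.06], [0.001, 0.0012, 0.1105, 0, 0.04], [0.001, 0.0012, 0.1105, 0, 0.03], [0.001, 0.0012, 0.1105, 0, 0.015], [0.001, 0.0012, 0.1105, 0, 0.015], [0.001, 0.0012, 0.1105, 0, 0.015], [0.001, 0.0012, 0.1105, 0, 0.015]],
], grip_force=60)

```text
time_s: 12.57
ee_pos: [444.3, 53.4, 36.6]
ee_rot: [-180.0, -0.1, -1.0]
force: [0.2, -0.3, 4.0]
gripper_width: 23.5
```

Emit:
jog_arm([
  [[0, 0, -0.005, 0, 0.015], [0, 0, -0.015, 0, 0.015], [0, 0, -0.03, 0, 0.015], [0, 0, -0.05, 0, 0.015], [0, 0, -0.07, 0, 0.015], [0, 0, -0.09, 0, 0.015], [0, 0, -0.105, 0, 0.015], [0, 0, -0.11, 0, 0.015], [0, 0, -0.11, 0, 0.015], [0, 0, -0.11, 0, 0.015]],
])

```text
time_s: 13.4
ee_pos: [443.4, 53.3, 145.6]
ee_rot: [180.0, 0.1, -1.0]
force: [0.0, -0.2, -2.5]
gripper_width: 23.5
```

```bash
cat > p6.py <<'E'
from ov import *
s=env.state(); im=grab(); import sys
go((444,54,147,-1))
P=s['ee_pos']; v=(P[0],P[1],s['ee_rot'][2]); z0=P[2]-8.6-24
sh=[[(x,5*np.cos(b),24+5*np.sin(b)) for x in(28,107) for b in t],[(x,8*np.cos(b),24+8*np.sin(b)) for x in(107,113) for b in t]]
out=[]
for n in("scene","top"):
    u=proj(n,[P[0]+60,P[1],z0+24])[0].astype(int)
    overlay(im[n],n,[(v,sh,z0),(v,rod_parts(),z0)],(u[0]-33,u[1]-33,u[0]+33,u[1]+33),'pics/a.png'); out.append(cv2.imread('pics/a.png'))
cv2.imwrite(sys.argv[1],np.hstack(out))
E
python3 p6.py pics/k6.png
```

```text
t 13.5 pos [443.   53.2 144.9] rot [ 1.7998e+02  1.5000e-01 -1.0100e+00] w 23.6 F [ 0.4  0.6 -1.6] q [  5.  10. 111.  -0.  59.  96.]
   [0.0009, -0.0008, -0.0021] -0.0
```

View pics/k6.png

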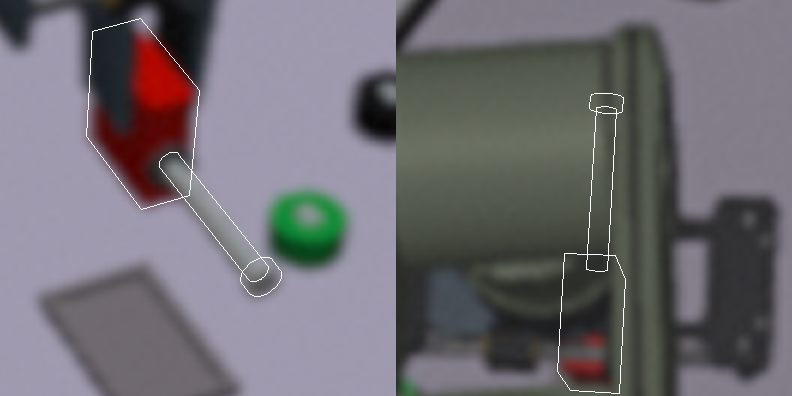

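```bash
cat > look.py <<'E'
from ov import *
import sys
K=dict(sleeve0=(459.3,-287.1,-32.3),sleeve1=(384,-380.1,-14.4),sleeve2=(489.9,-201.2,-17.7),sleeve3=(519.3,-109.7,-27.3))
def look(names,cams=("scene",),out=None,guess=K,z0=0):
    im=grab(); r={}
    for l in names:
        r[l],c=fit(sleeve_parts(),None,guess[l],z0,cams,im); print(l,cams,r[l],c)
    if out:
        for n in cams:
            q=np.array([proj(n,[v[0],v[1],36+z0])[0] for v in r.values()]); lo=np.maximum(q.min(0).astype(int)-25,0); hi=q.max(0).astype(int)+25
            overlay(im[n],n,[(v,sleeve_parts(),z0) for v in r.values()],(*lo,*hi),out); i=cv2.imread(out)
            k=min(1,780/i.shape[1],580/i.shape[0]); cv2.imwrite(out,cv2.resize(i,None,fx=k,fy=k))
    return r
def plan(v,back,z):
    a=np.radians(v[2]); return (v[0]-back*np.cos(a),v[1]-back*np.sin(a),z,v[2])
E
python3 - <<'E'
from look import *
r=look(K,out='pics/l1.png')
go(plan(K['sleeve3'],158,145))
E
```

```text
sleeve0 ('scene',) [ 458.4 -286.9  -35.1] 0.065
sleeve1 ('scene',) [ 382.7 -380.   -18.1] 0.059
sleeve2 ('scene',) [ 489.4 -201.4  -18.8] 0.088
sleeve3 ('scene',) [ 519.  -109.5  -26.5] 0.081
t 13.6 pos [443.3  53.3 145.1] rot [ 1.7998e+02  1.4000e-01 -1.0100e+00] w 23.7 F [-0.8  0.8 -2.5] q [  5.  10. 111.  -0.  59.  96.]
   [-0.0628, 0.0916, 0.0001] 26.3
```

View pics/l1.png

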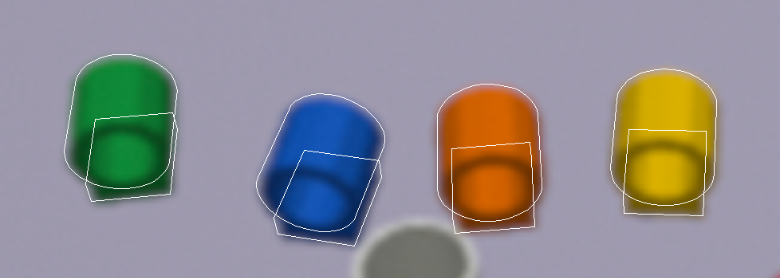

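Emit:
jog_arm([
  [[-0.006, 0.009, 0, 2.6, 0.015], [-0.013, 0.018, 0, 5.2, 0.015], [-0.019, 0.027, 0, 8, 0.015], [-0.026, 0.037, 0, 10.6, 0.015], [-0.032, 0.046, 0, 13, 0.015], [-0.038, 0.055, 0, 16, 0.015], [-0.044, 0.064, 0, 18.5, 0.015], [-0.05, 0.073, 0, 21, 0.015], [-0.056, 0.082, 0, 23.5, 0.015], [-0.0628, 0.0916, 0.0, 26.3, 0.015], [-0.0628, 0.0916, 0.02, 26.3, 0.015], [-0.0628, 0.0916, 0.04, 26.3, 0.015], [-0.0628, 0.0916, 0.06, 26.3, 0.015], [-0.0628, 0.0916, 0.08, 26.3, 0.015], [-0.0628, 0.0916, 0.095, 26.3, 0.015], [-0.0628, 0.0916, 0.1005, 26.3, 0.015], [-0.0628, 0.0916, 0.1005, 26.3, 0.015], [-0.0628, 0.0916, 0.1005, 26.3, 0.015]],
])

```text
time_s: 15.1
ee_pos: [380.0, -37.5, 46.0]
ee_rot: [-180.0, -0.0, -27.4]
force: [0.7, 0.9, -0.8]
gripper_width: 23.7
```

```bash
python3 - <<'E'
from look import *
go(plan(K['sleeve3'],158,44.6),plan(K['sleeve3'],67,44.6))
f=env.grab_frame('scene'); g=env.grab_frame('top')
cv2.imwrite('pics/k7.png',np.hstack([cv2.resize(f[170:270,220:340,::-1],(480,400),interpolation=2),cv2.resize(g[140:250,240:340,::-1],(320,352))[:400] if 0 else cv2.resize(g[140:250,250:330,::-1],(320,400))]))
E
```

```text
t 15.1 pos [380.  -37.5  46. ] rot [-1.7999e+02 -3.0000e-02 -2.7360e+01] w 23.7 F [ 0.7  0.9 -0.8] q [ -7.  12. 127.  -0.  41. 110.]
   [-0.0011, 0.0003, 0.0014] -0.1
   [0.0899, 0.0002, 0.0014] -0.1
```

View pics/k7.png

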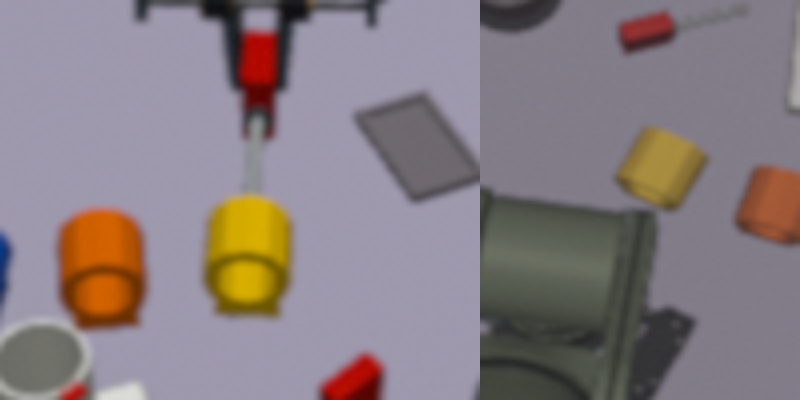

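Rod at (255,155) in the crop is in line with the yellow bore. I'll insert it.

Emit:
jog_arm([
  [[0.006, 0, 0.001, 0, 0.015], [0.015, 0, 0.001, 0, 0.015], [0.025, 0, 0.001, 0, 0.015], [0.035, 0, 0.001, 0, 0.015], [0.045, 0, 0.001, 0, 0.015], [0.055, 0, 0.001, 0, 0.015], [0.065, 0, 0.001, 0, 0.015], [0.075, 0, 0.001, 0, 0.015], [0.084, 0, 0.001, 0, 0.015], [0.09, 0, 0.001, 0, 0.015], [0.09, 0, 0.001, 0, 0.015], [0.09, 0, 0.001, 0, 0.015]],
])

```text
time_s: 16.2
ee_pos: [459.5, -78.5, 44.5]
ee_rot: [180.0, 0.0, -27.3]
force: [0.0, -0.1, -1.5]
gripper_width: 23.6
```

```bash
python3 - <<'E'
from look import *
go(plan(K['sleeve3'],67,44.6))
f=env.grab_frame('scene')
cv2.imwrite('pics/k8.png',cv2.resize(f[180:270,230:340,::-1],None,fx=6,fy=6,interpolation=2))
E
```

```text
t 16.2 pos [459.5 -78.5  44.5] rot [ 1.7999e+02  4.0000e-02 -2.7320e+01] w 23.6 F [ 0.  -0.1 -1.5] q [-11.  19. 117.  -0.  45. 106.]
   [0.0005, 0.0003, -0.0001] -0.0
```

View pics/k8.png

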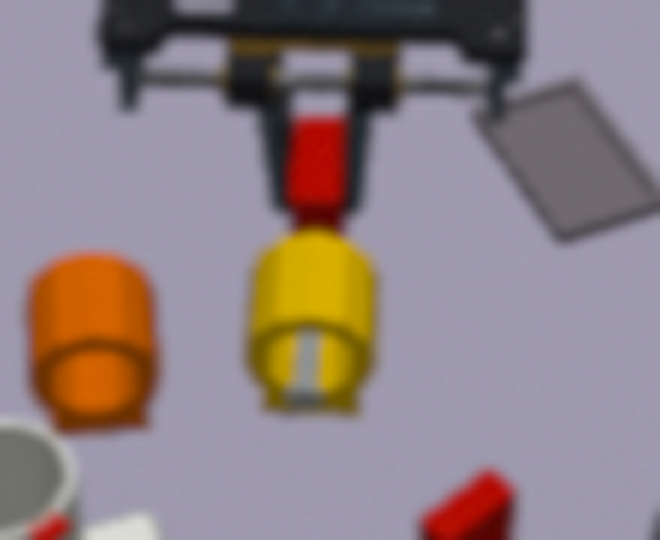

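Emit:
jog_arm([
  [[0, 0, -0.004, 0, 0.015], [0, 0, -0.008, 0, 0.015], [0, 0, -0.011, 0, 0.015], [0, 0, -0.013, 0, 0.015], [0, 0, -0.015, 0, 0.015], [0, 0, -0.017, 0, 0.015], [0, 0, -0.02, 0, 0.015], [0, 0, -0.025, 0, 0.015], [0, 0, -0.032, 0, 0.015], [0, 0, -0.042, 0, 0.015], [0, 0, -0.053, 0, 0.015], [0, 0, -0.065, 0, 0.015], [0, 0, -0.078, 0, 0.015], [0, 0, -0.09, 0, 0.015], [0, 0, -0.103, 0, 0.015], [0, 0, -0.115, 0, 0.015], [0, 0, -0.125, 0, 0.015], [0, 0, -0.133, 0, 0.015], [0, 0, -0.138, 0, 0.015], [0, 0, -0.138, 0, 0.015]],
])

```text
time_s: 17.92
ee_pos: [460.2, -78.6, 183.8]
ee_rot: [-180.0, -0.1, -27.3]
force: [0.7, -0.4, -3.1]
gripper_width: 23.8
```

```bash
python3 - <<'E'
from look import *
P=(549,288,55.5); a=np.radians(55.5)
for y in(114,38,-38,-114):
    c=w(P,[(0,y,0)])[0]; go(plan((c[0],c[1],55.5),67,183))
f=env.grab_frame('scene')
cv2.imwrite('pics/k9.png',cv2.resize(f[130:270,200:360,::-1],None,fx=4,fy=4,interpolation=2))
E
```

```text
t 17.92 pos [460.2 -78.6 183.8] rot [-1.7997e+02 -1.3000e-01 -2.7310e+01] w 23.8 F [ 0.7 -0.4 -3.1] q [-11.  10. 105.  -0.  65. 106.]
   [-0.2108, -0.3142, 0.0008] -82.8
t 17.92 pos [460.2 -78.6 183.8] rot [-1.7997e+02 -1.3000e-01 -2.7310e+01] w 23.8 F [ 0.7 -0.4 -3.1] q [-11.  10. 105.  -0.  65. 106.]
   [-0.1354, -0.3047, 0.0008] -82.8
t 17.92 pos [460.2 -78.6 183.8] rot [-1.7997e+02 -1.3000e-01 -2.7310e+01] w 23.8 F [ 0.7 -0.4 -3.1] q [-11.  10. 105.  -0.  65. 106.]
   [-0.06, -0.2952, 0.0008] -82.8
t 17.92 pos [460.2 -78.6 183.8] rot [-1.7997e+02 -1.3000e-01 -2.7310e+01] w 23.8 F [ 0.7 -0.4 -3.1] q [-11.  10. 105.  -0.  65. 106.]
   [0.0154, -0.2857, 0.0008] -82.8
```

View pics/k9.png

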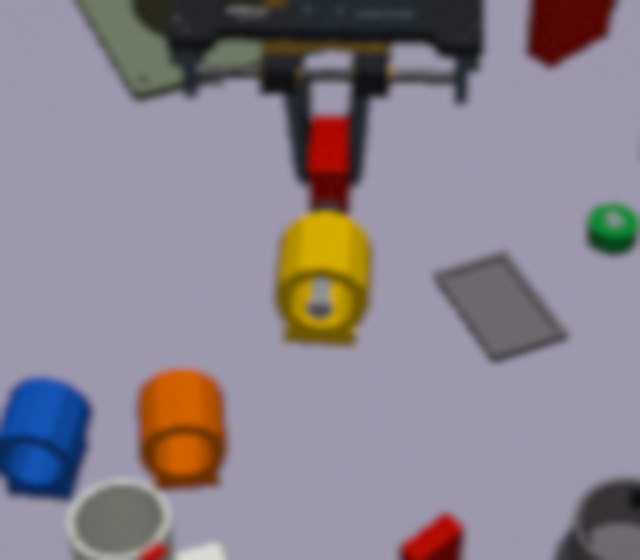

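Emit:
jog_arm([
  [[-0.002, -0.003, 0, -0.7, 0.015], [-0.006, -0.009, 0, -2.2, 0.015], [-0.012, -0.018, 0, -4.5, 0.015], [-0.019, -0.028, 0, -7.4, 0.015], [-0.027, -0.04, 0, -10.5, 0.015], [-0.036, -0.053, 0, -14, 0.015], [-0.045, -0.067, 0, -17.7, 0.015], [-0.054, -0.081, 0, -21.4, 0.015], [-0.064, -0.095, 0, -25.1, 0.015], [-0.073, -0.109, 0, -28.8, 0.015], [-0.083, -0.123, 0, -32.5, 0.015], [-0.092, -0.137, 0, -36.2, 0.015], [-0.102, -0.152, 0, -40, 0.015], [-0.111, -0.166, 0, -43.7, 0.015], [-0.121, -0.18, 0, -47.4, 0.015], [-0.13, -0.194, 0, -51, 0.015], [-0.139, -0.208, 0, -54.7, 0.015], [-0.149, -0.222, 0, -58.4, 0.015], [-0.158, -0.236, 0, -62.1, 0.015], [-0.167, -0.249, 0, -65.6, 0.015]],
])

```text
time_s: 19.63
ee_pos: [424.4, 221.0, 182.2]
ee_rot: [-180.0, 0.1, 38.6]
force: [0.2, -0.2, -1.8]
gripper_width: 23.7
```

```bash
cat > bay.py <<'E'
from look import *
P=(549,288,55.5)
def bay(y,z,back=67):
    c=w(P,[(0,y,0)])[0]; return plan((c[0],c[1],55.5),back,z)
E
python3 -c "
from bay import *
go(bay(114,183))"
```

```text
t 19.63 pos [424.4 221.  182.2] rot [-1.7997e+02  5.0000e-02  3.8630e+01] w 23.7 F [ 0.2 -0.2 -1.8] q [ 26.  11. 104.   0.  65.  77.]
   [0.0419, -0.0642, -0.0008] -16.9
```

Emit:
jog_arm([
  [[0.006, -0.01, 0, -3.2, 0.015], [0.013, -0.02, 0, -6, 0.015], [0.02, -0.03, 0, -8.5, 0.015], [0.026, -0.04, 0, -11, 0.015], [0.032, -0.049, 0, -13, 0.015], [0.037, -0.057, 0, -15, 0.015], [0.0405, -0.062, 0, -16.4, 0.015], [0.042, -0.0642, 0, -16.9, 0.015], [0.042, -0.0642, 0, -16.9, 0.015], [0.042, -0.0642, 0.008, -16.9, 0.015], [0.042, -0.0642, 0.018, -16.9, 0.015], [0.042, -0.0642, 0.03, -16.9, 0.015], [0.042, -0.0642, 0.042, -16.9, 0.015], [0.042, -0.0642, 0.053, -16.9, 0.015], [0.042, -0.0642, 0.06, -16.9, 0.015], [0.042, -0.0642, 0.063, -16.9, 0.015], [0.042, -0.0642, 0.063, -16.9, 0.015], [0.042, -0.0642, 0.063, -16.9, 0.015]],
])

```text
time_s: 21.13
ee_pos: [418.9, 295.8, 119.7]
ee_rot: [180.0, -0.0, 55.2]
force: [-0.4, 0.9, -2.9]
gripper_width: 23.3
```

```bash
python3 - <<'E'
from bay import *
go(bay(114,89.6))
f=env.grab_frame('scene')
cv2.imwrite('pics/k10.png',cv2.resize(f[120:270,330:490,::-1],None,fx=4,fy=4,interpolation=2))
E
```

```text
t 21.13 pos [418.9 295.8 119.7] rot [ 1.7999e+02 -1.0000e-02  5.5170e+01] w 23.3 F [-0.4  0.9 -2.9] q [ 34.  17. 105.  -0.  57.  69.]
   [0.0003, -0.0023, 0.0301] -0.3
```

View pics/k10.png

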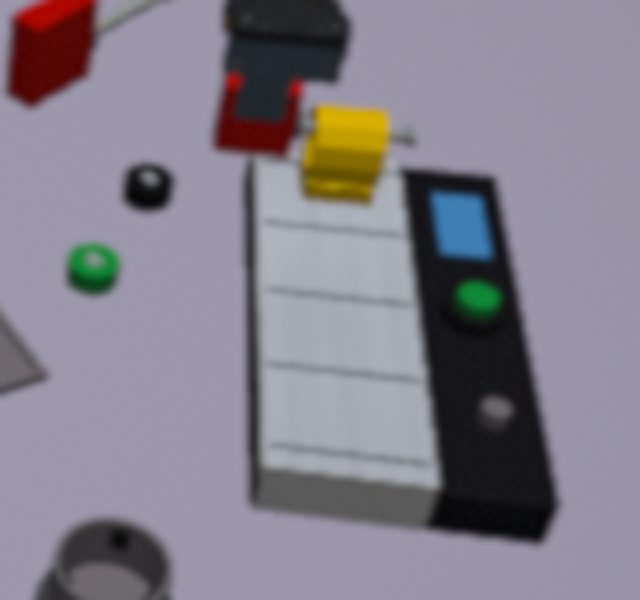

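Emit:
jog_arm([
  [[0.0003, -0.0023, 0.003, -0.3, 0.015], [0.0003, -0.0023, 0.007, -0.3, 0.015], [0.0003, -0.0023, 0.01, -0.3, 0.015], [0.0003, -0.0023, 0.013, -0.3, 0.015], [0.0003, -0.0023, 0.015, -0.3, 0.015], [0.0003, -0.0023, 0.017, -0.3, 0.015], [0.0003, -0.0023, 0.019, -0.3, 0.015], [0.0003, -0.0023, 0.021, -0.3, 0.015], [0.0003, -0.0023, 0.024, -0.3, 0.015], [0.0003, -0.0023, 0.027, -0.3, 0.015], [0.0003, -0.0023, 0.03, -0.3, 0.015], [0.0003, -0.0023, 0.03, -0.3, 0.015], [0.0003, -0.0023, 0.03, -0.3, 0.015]],
])

```text
time_s: 22.27
ee_pos: [416.8, 297.3, 89.4]
ee_rot: [-180.0, 0.0, 55.5]
force: [0.0, -0.6, -1.5]
gripper_width: 23.5
```

```bash
python3 - <<'E'
from bay import *
go(bay(114,89.6),bay(114,89.6,165))
c=bay(114,0,0)
look(['sleeve3'],guess={'sleeve3':(c[0],c[1],55.5)},z0=45,out='pics/k11.png')
E
```

```text
t 22.27 pos [416.8 297.3  89.4] rot [-1.7999e+02  3.0000e-02  5.5490e+01] w 23.5 F [ 0.  -0.6 -1.5] q [ 34.  19. 108.  -0.  53.  69.]
   [0.0002, 0.0002, -0.0002] -0.0
   [-0.0978, 0.0002, -0.0002] -0.0
sleeve3 ('scene',) [455.4 350.6  55.6] 0.237
```

View pics/k11.png

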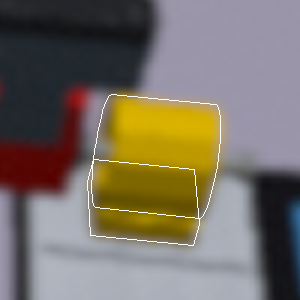

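Emit:
jog_arm([
  [[-0.004, 0, 0, 0, 0.015], [-0.012, 0, 0, 0, 0.015], [-0.022, 0, 0, 0, 0.015], [-0.034, 0, 0, 0, 0.015], [-0.046, 0, 0, 0, 0.015], [-0.058, 0, 0, 0, 0.015], [-0.07, 0, 0, 0, 0.015], [-0.082, 0, 0, 0, 0.015], [-0.094, 0, 0, 0, 0.015], [-0.1, 0, 0, 0, 0.015], [-0.1, 0, -0.02, 0, 0.015], [-0.1, 0, -0.05, 0, 0.015], [-0.1, 0, -0.06, 0, 0.015], [-0.1, 0, -0.06, 0, 0.015]],
])

```text
time_s: 23.53
ee_pos: [362.2, 215.8, 152.2]
ee_rot: [179.8, -0.4, 55.5]
force: [0.4, 0.3, -2.3]
gripper_width: 23.6
```

```bash
python3 - <<'E'
from bay import *
c=bay(114,0,0)
look(['sleeve3'],guess={'sleeve3':(c[0],c[1],55.5)},z0=45,out='pics/k12.png')
r=look(['sleeve0','sleeve1','sleeve2'])
go(plan(K['sleeve2'],158,150),plan(K['sleeve2'],158,44.6))
E
```

```text
sleeve3 ('scene',) [455.4 350.5  55.8] 0.032
sleeve0 ('scene',) [ 456.9 -287.7  -41. ] 0.109
sleeve1 ('scene',) [ 385.  -352.1  -93.7] 2.01
sleeve2 ('scene',) [ 489.4 -201.3  -19. ] 0.086
t 23.73 pos [359.4 214.4 148.5] rot [-1.7994e+02  1.3000e-01  5.5490e+01] w 23.7 F [ 0.1  0.3 -1.7] q [ 29.   7. 114.  -0.  59.  64.]
   [-0.3142, 0.1918, -0.0015] 73.2
   [-0.3142, 0.1918, 0.1039] 73.2
```

View pics/k12.png

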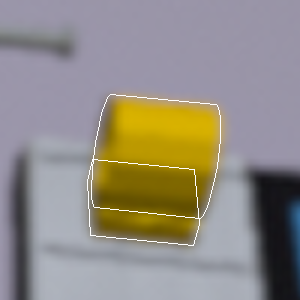

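```bash
python3 - <<'E'
from bay import *
im=grab(); np.savez('im1.npz',**im)
cv2.imwrite('pics/k13.png',cv2.resize(im['scene'][190:310,120:320,::-1],None,fx=4,fy=4,interpolation=2))
cv2.imwrite('pics/k14.png',cv2.resize(im['top'][160:300,240:430,::-1],None,fx=4,fy=4,interpolation=2))
E
```

```text
(no output)
```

View pics/k13.png

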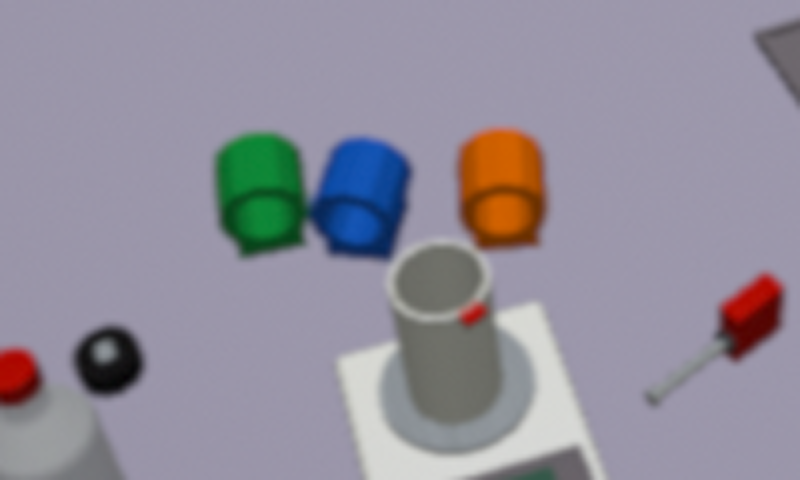

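View pics/k14.png

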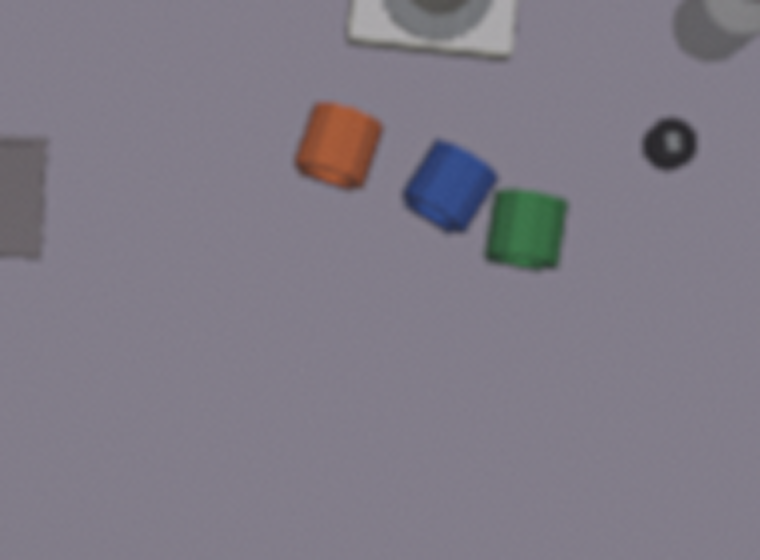

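```bash
cat >> fit.py <<'E'
_m0=mask
def mask(img,hr,c,rad=16,smin=None):
    if hr is None: return _m0(img,hr,c,rad,smin)
    f=cv2.resize(img,None,fx=S,fy=S,interpolation=cv2.INTER_CUBIC); ff=f.astype(float)
    H,W=f.shape[:2]; yy,xx=np.mgrid[:H,:W]; r=np.hypot(xx-c[0]*S,yy-c[1]*S)
    bg=np.array(hr[2]); d=np.linalg.norm(ff-bg,axis=2)
    # nearest of own / other colour direction
    m=((d>45)&(r<rad*S))
    own=(ff[...,hr[0]]-ff[...,hr[1]]>-12)
    m=(m&own).astype(np.uint8)
    n,lab,st,ce=cv2.connectedComponentsWithStats(m)
    return (lab==1+np.argmax(st[1:,4])).astype(np.uint8) if n>1 else m
E
python3 - <<'E'
from ov import *
im=dict(np.load('im1.npz'))
bgs={n:np.median(im[n][225:300,300:330].reshape(-1,3),axis=0) if n=='top' else np.median(im[n][195:215,180:260].reshape(-1,3),axis=0) for n in im}
print(bgs)
res={}
for l,g,ch in(('sleeve0',(459,-287,-33),(2,1)),('sleeve1',(428,-356,-10),(1,2))):
    for cams in(("scene",),("top",),("scene","top")):
        # bg equal enough; use scene/top separately
        bg=bgs[cams[0]] if len(cams)==1 else (bgs['scene']+bgs['top'])/2
        res[l],c=fit(sleeve_parts(),(ch[0],ch[1],bg),g,0,cams,im); print(l,cams,res[l],c)
for n,b in(('top',(330,185,390,235)),('scene',(165,215,235,260))):
    overlay(im[n],n,[(v,sleeve_parts(),0) for v in res.values()],b,f'pics/m_{n}.png')
a=cv2.imread('pics/m_top.png');b=cv2.imread('pics/m_scene.png');cv2.imwrite('pics/m.png',np.hstack([cv2.resize(a,(360,300)),cv2.resize(b,(420,300*9//10 if 0 else 300))]))
E
```

```text
{'scene': array([156., 151., 171.]), 'top': array([130., 125., 138.])}
sleeve0 ('scene',) [ 457.5 -287.1  -37. ] 0.084
sleeve0 ('top',) [ 459.7 -287.   -30.3] 0.078
sleeve0 ('scene', 'top') [ 459.4 -287.8  -34.8] 0.238
sleeve1 ('scene',) [ 427.  -347.5   -9.8] 0.094
sleeve1 ('top',) [ 428.2 -345.9   -9.3] 0.032
sleeve1 ('scene', 'top') [ 427.5 -346.7   -9.9] 0.214
```

View pics/m.png

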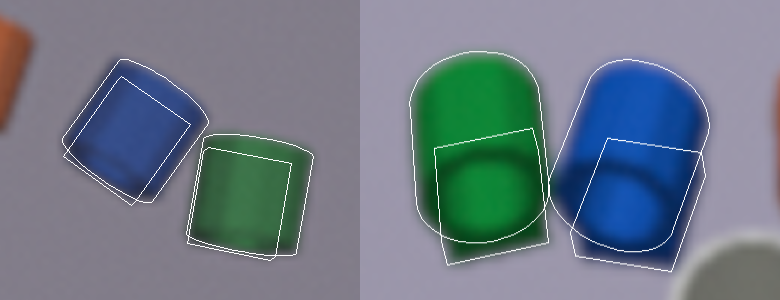

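Emit:
jog_arm([
  [[-0.008, 0.005, 0, 2, 0.015], [-0.021, 0.013, 0, 5, 0.015], [-0.038, 0.023, 0, 9, 0.015], [-0.056, 0.034, 0, 13, 0.015], [-0.074, 0.045, 0, 17.3, 0.015], [-0.093, 0.057, 0, 21.7, 0.015], [-0.112, 0.068, 0, 26, 0.015], [-0.131, 0.08, 0, 30.5, 0.015], [-0.15, 0.092, 0, 35, 0.015], [-0.169, 0.103, 0, 39.5, 0.015], [-0.188, 0.115, 0, 44, 0.015], [-0.207, 0.126, 0, 48.3, 0.015], [-0.226, 0.138, 0, 52.7, 0.015], [-0.245, 0.15, 0, 57, 0.015], [-0.264, 0.161, 0, 61.5, 0.015], [-0.283, 0.173, 0, 66, 0.015], [-0.3, 0.183, 0, 70, 0.015], [-0.31, 0.189, 0, 72.5, 0.015], [-0.3142, 0.1918, 0, 73.2, 0.015], [-0.3142, 0.1918, 0, 73.2, 0.015]],
])

```text
time_s: 25.5
ee_pos: [339.8, -153.4, 149.3]
ee_rot: [180.0, 0.0, -17.8]
force: [-0.3, -0.0, -1.4]
gripper_width: 23.7
```

```bash
python3 -c "
from bay import *
go(plan(K['sleeve2'],158,44.6))"
```

```text
t 25.5 pos [ 339.8 -153.4  149.3] rot [ 1.800e+02  5.000e-02 -1.784e+01] w 23.7 F [-0.3 -0.  -1.4] q [-26.   3. 119.  -0.  58.  82.]
   [-0.0004, -0.0001, 0.1047] -0.1
```

Lower, then insert. First down.

Emit:
jog_arm([
  [[0, 0, 0.02, 0, 0.015], [0, 0, 0.045, 0, 0.015], [0, 0, 0.07, 0, 0.015], [0, 0, 0.09, 0, 0.015], [0, 0, 0.102, 0, 0.015], [0, 0, 0.1047, 0, 0.015], [0, 0, 0.1047, 0, 0.015], [0, 0, 0.1047, 0, 0.015]],
])

```text
time_s: 26.17
ee_pos: [340.8, -152.4, 45.4]
ee_rot: [180.0, -0.0, -17.7]
force: [0.7, -0.4, -1.0]
gripper_width: 23.5
```

```bash
python3 -c "
from bay import *
go(plan(K['sleeve2'],67,44.6))
f=env.grab_frame('scene')
cv2.imwrite('pics/k15.png',cv2.resize(f[180:280,170:300,::-1],None,fx=5,fy=5,interpolation=2))"
```

```text
t 26.17 pos [ 340.8 -152.4   45.4] rot [ 1.800e+02 -5.000e-02 -1.767e+01] w 23.5 F [ 0.7 -0.4 -1. ] q [-26.  12. 128.   0.  40.  82.]
   [0.0899, 0.0012, 0.0008] 0.0
```

View pics/k15.png

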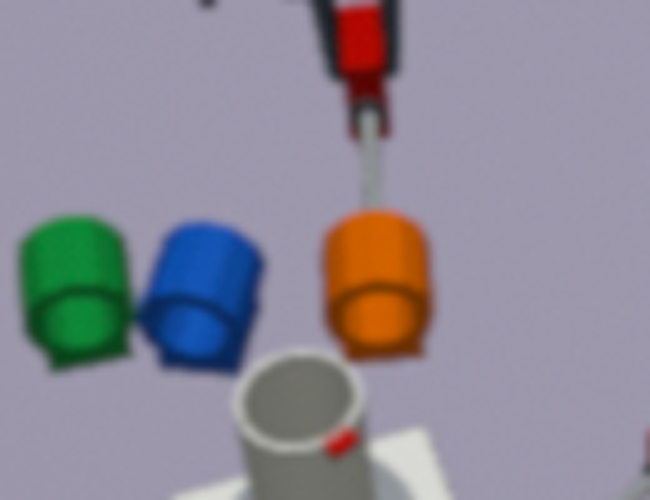

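Emit:
jog_arm([
  [[0.006, 0.001, 0.001, 0, 0.015], [0.015, 0.001, 0.001, 0, 0.015], [0.025, 0.001, 0.001, 0, 0.015], [0.035, 0.001, 0.001, 0, 0.015], [0.045, 0.001, 0.001, 0, 0.015], [0.055, 0.001, 0.001, 0, 0.015], [0.065, 0.001, 0.001, 0, 0.015], [0.075, 0.001, 0.001, 0, 0.015], [0.084, 0.001, 0.001, 0, 0.015], [0.09, 0.001, 0.001, 0, 0.015], [0.09, 0.001, 0.001, 0, 0.015], [0.09, 0.001, 0.001, 0, 0.015]],
])

```text
time_s: 27.22
ee_pos: [425.6, -180.8, 43.8]
ee_rot: [180.0, 0.0, -17.7]
force: [-0.3, -0.1, -2.4]
gripper_width: 23.7
```

Emit:
jog_arm([
  [[0, 0, -0.004, 0, 0.015], [0, 0, -0.008, 0, 0.015], [0, 0, -0.011, 0, 0.015], [0, 0, -0.013, 0, 0.015], [0, 0, -0.015, 0, 0.015], [0, 0, -0.017, 0, 0.015], [0, 0, -0.02, 0, 0.015], [0, 0, -0.025, 0, 0.015], [0, 0, -0.032, 0, 0.015], [0, 0, -0.042, 0, 0.015], [0, 0, -0.053, 0, 0.015], [0, 0, -0.065, 0, 0.015], [0, 0, -0.078, 0, 0.015], [0, 0, -0.09, 0, 0.015], [0, 0, -0.103, 0, 0.015], [0, 0, -0.115, 0, 0.015], [0, 0, -0.125, 0, 0.015], [0, 0, -0.133, 0, 0.015], [0, 0, -0.138, 0, 0.015], [0, 0, -0.138, 0, 0.015]],
])

```text
time_s: 28.88
ee_pos: [426.3, -181.2, 183.1]
ee_rot: [180.0, -0.1, -17.7]
force: [0.9, -0.4, -3.4]
gripper_width: 23.6
```

```bash
python3 -c "
from bay import *
go(bay(38,183))
f=env.grab_frame('scene')
cv2.imwrite('pics/k16.png',cv2.resize(f[140:280,160:320,::-1],None,fx=4,fy=4,interpolation=2))"
```

```text
t 28.88 pos [ 426.3 -181.2  183.1] rot [ 1.7998e+02 -1.3000e-01 -1.7710e+01] w 23.6 F [ 0.9 -0.4 -3.4] q [-24.   9. 106.  -0.  65.  83.]
   [-0.0816, -0.4311, 0.0001] -73.2
```

View pics/k16.png

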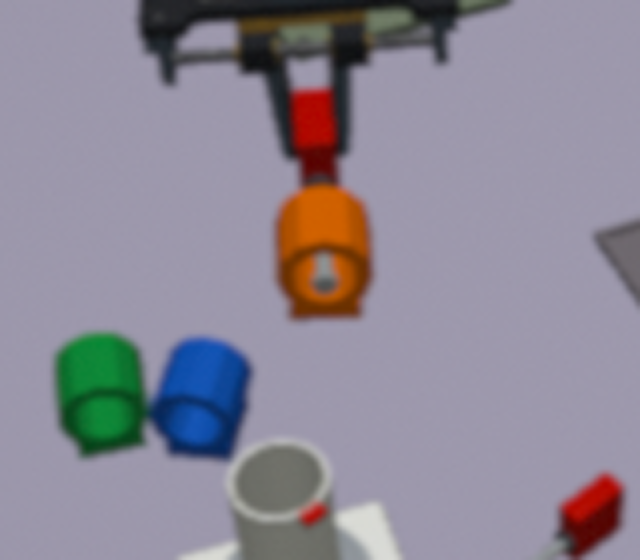

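Emit:
jog_arm([
  [[-0.001, -0.005, 0, -0.8, 0.015], [-0.003, -0.014, 0, -2.3, 0.015], [-0.005, -0.027, 0, -4.5, 0.015], [-0.008, -0.043, 0, -7.2, 0.015], [-0.012, -0.061, 0, -10.3, 0.015], [-0.015, -0.08, 0, -13.6, 0.015], [-0.019, -0.1, 0, -17, 0.015], [-0.023, -0.12, 0, -20.4, 0.015], [-0.026, -0.14, 0, -23.8, 0.015], [-0.03, -0.16, 0, -27.2, 0.015], [-0.034, -0.18, 0, -30.6, 0.015], [-0.038, -0.2, 0, -34, 0.015], [-0.042, -0.22, 0, -37.4, 0.015], [-0.045, -0.24, 0, -40.8, 0.015], [-0.049, -0.26, 0, -44.2, 0.015], [-0.053, -0.28, 0, -47.6, 0.015], [-0.057, -0.3, 0, -51, 0.015], [-0.061, -0.32, 0, -54.4, 0.015], [-0.064, -0.34, 0, -57.8, 0.015], [-0.068, -0.36, 0, -61.2, 0.015]],
])

```text
time_s: 30.6
ee_pos: [469.7, 184.3, 181.2]
ee_rot: [-180.0, 0.1, 43.8]
force: [0.5, 0.1, -4.1]
gripper_width: 23.5
```

```bash
python3 -c "
from bay import *
go(bay(38,183))"
```

```text
t 30.6 pos [469.7 184.3 181.2] rot [-1.7996e+02  8.0000e-02  4.3760e+01] w 23.5 F [ 0.5  0.1 -4.1] q [ 20.  13. 101.   0.  66.  66.]
   [0.0557, -0.0436, -0.0018] -11.7
```

Emit:
jog_arm([
  [[0.009, -0.007, 0, -2.5, 0.015], [0.018, -0.014, 0, -4.7, 0.015], [0.027, -0.021, 0, -6.6, 0.015], [0.035, -0.027, 0, -8.3, 0.015], [0.042, -0.033, 0, -9.6, 0.015], [0.048, -0.038, 0, -10.6, 0.015], [0.053, -0.041, 0, -11.3, 0.015], [0.0545, -0.0425, 0, -11.7, 0.015], [0.0545, -0.0425, 0, -11.7, 0.015], [0.0545, -0.0425, 0.008, -11.7, 0.015], [0.0545, -0.0425, 0.018, -11.7, 0.015], [0.0545, -0.0425, 0.03, -11.7, 0.015], [0.0545, -0.0425, 0.042, -11.7, 0.015], [0.0545, -0.0425, 0.053, -11.7, 0.015], [0.0545, -0.0425, 0.06, -11.7, 0.015], [0.0545, -0.0425, 0.062, -11.7, 0.015], [0.0545, -0.0425, 0.062, -11.7, 0.015], [0.0545, -0.0425, 0.062, -11.7, 0.015]],
])

```text
time_s: 32.1
ee_pos: [481.0, 251.0, 120.1]
ee_rot: [180.0, -0.0, 55.2]
force: [-0.1, 0.3, -3.6]
gripper_width: 23.6
```

```bash
python3 - <<'E'
from bay import *
go(bay(38,89.6))
f=env.grab_frame('scene')
cv2.imwrite('pics/k17.png',cv2.resize(f[130:260,350:480,::-1],None,fx=4,fy=4,interpolation=2))
E
```

```text
t 32.1 pos [481.  251.  120.1] rot [ 1.7998e+02 -2.0000e-02  5.5180e+01] w 23.6 F [-0.1  0.3 -3.6] q [ 26.  20. 102.  -0.  59.  61.]
   [0.0019, -0.003, 0.0305] -0.3
```

View pics/k17.png

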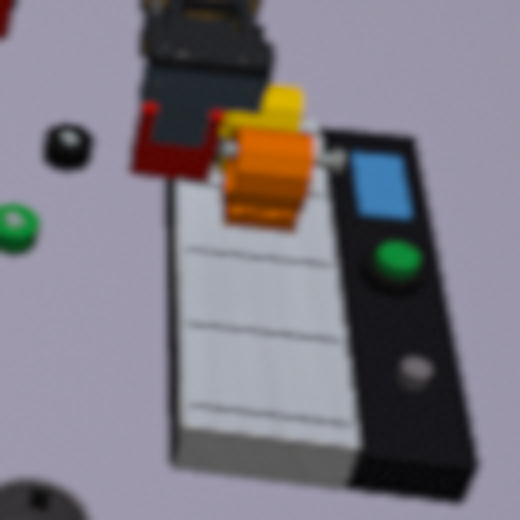

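Emit:
jog_arm([
  [[0.0018, -0.003, 0.003, -0.3, 0.015], [0.0018, -0.003, 0.007, -0.3, 0.015], [0.0018, -0.003, 0.01, -0.3, 0.015], [0.0018, -0.003, 0.013, -0.3, 0.015], [0.0018, -0.003, 0.015, -0.3, 0.015], [0.0018, -0.003, 0.017, -0.3, 0.015], [0.0018, -0.003, 0.019, -0.3, 0.015], [0.0018, -0.003, 0.021, -0.3, 0.015], [0.0018, -0.003, 0.024, -0.3, 0.015], [0.0018, -0.003, 0.027, -0.3, 0.015], [0.0018, -0.003, 0.03, -0.3, 0.015], [0.0018, -0.003, 0.0305, -0.3, 0.015], [0.0018, -0.003, 0.0305, -0.3, 0.015]],
])

```text
time_s: 33.23
ee_pos: [479.2, 254.1, 89.1]
ee_rot: [-180.0, 0.0, 55.5]
force: [0.0, -0.5, -1.5]
gripper_width: 23.6
```

```bash
python3 - <<'E'
from bay import *
go(bay(38,89.6),bay(38,89.6,165))
f=env.grab_frame('scene')
cv2.imwrite('pics/k18.png',cv2.resize(f[130:260,350:480,::-1],None,fx=4,fy=4,interpolation=2))
E
```

```text
t 33.23 pos [479.2 254.1  89.1] rot [-1.7998e+02  4.0000e-02  5.5490e+01] w 23.6 F [ 0.  -0.5 -1.5] q [ 27.  21. 104.  -0.  55.  61.]
   [0.0005, 0.0004, -0.0005] -0.0
   [-0.0975, 0.0004, -0.0005] -0.0
```

View pics/k18.png

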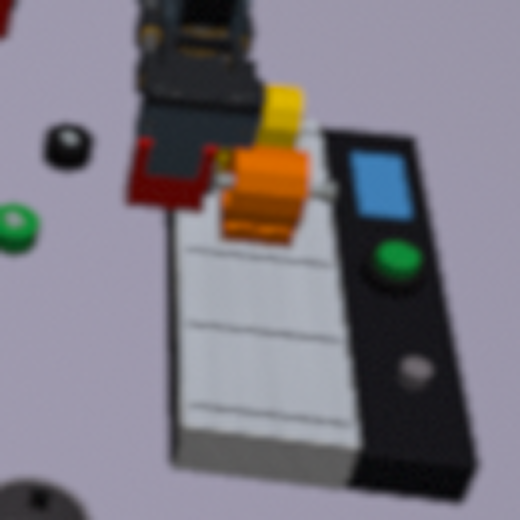

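Emit:
jog_arm([
  [[-0.004, 0, 0, 0, 0.015], [-0.012, 0, 0, 0, 0.015], [-0.022, 0, 0, 0, 0.015], [-0.034, 0, 0, 0, 0.015], [-0.046, 0, 0, 0, 0.015], [-0.058, 0, 0, 0, 0.015], [-0.07, 0, 0, 0, 0.015], [-0.082, 0, 0, 0, 0.015], [-0.094, 0, 0, 0, 0.015], [-0.1, 0, 0, 0, 0.015], [-0.1, 0, -0.02, 0, 0.015], [-0.1, 0, -0.05, 0, 0.015], [-0.1, 0, -0.06, 0, 0.015], [-0.1, 0, -0.06, 0, 0.015]],
])

```text
time_s: 34.45
ee_pos: [424.7, 172.4, 152.1]
ee_rot: [179.8, -0.3, 55.5]
force: [0.9, -0.2, -2.1]
gripper_width: 23.7
```

```bash
cat > lookbg.py <<'E'
from bay import *
def lookbg(out=None):
    im=grab(); res={}
    bgs={'top':np.array([130,125,138.]),'scene':np.array([156,151,171.])}
    for l,g,ch in(('sleeve0',(459,-287,-33),(2,1)),('sleeve1',(428,-347,-10),(1,2))):
        for n in("scene","top"): print(l,n,*fit(sleeve_parts(),(ch[0],ch[1],bgs[n]),g,0,(n,),im))
    return im
E
python3 - <<'E'
from lookbg import *
im=lookbg()
c=bay(38,0,0); print(c)
look(['sleeve2'],guess={'sleeve2':(c[0],c[1],55.5)},z0=45)
G=(427.7,-346.7,-9.5); K['sleeve1']=G
go(plan(G,158,150))
cv2.imwrite('pics/k19.png',cv2.resize(im['scene'][120:300,130:480,::-1],None,fx=2.2,fy=2.2,interpolation=2))
E
```

```text
sleeve0 scene [ 457.6 -287.1  -37.1] 0.084
sleeve0 top [ 459.5 -287.2  -30.2] 0.077
sleeve1 scene [ 426.8 -346.5  -12. ] 0.086
sleeve1 top [ 428.2 -346.    -9.3] 0.032
(np.float64(517.6832048323635), np.float64(309.52343700314367), 0, 55.5)
sleeve2 ('scene',) [512.8 311.1  58.6] 0.215
t 34.65 pos [421.7 171.4 148.2] rot [-1.7992e+02  1.2000e-01  5.5490e+01] w 23.6 F [-0.3  0.4 -1.6] q [ 21.  11. 110.  -0.  60.  55.]
   [-0.4903, 0.1553, -0.0018] 65.0
```

View pics/k19.png

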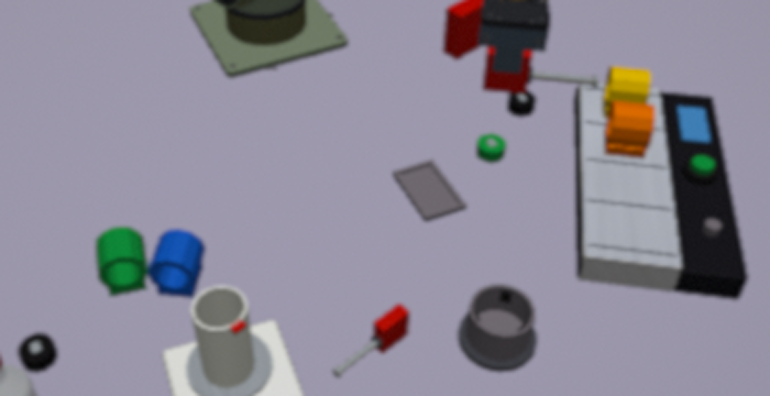

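Emit:
jog_arm([
  [[-0.01, 0.003, 0, 1.3, 0.015], [-0.03, 0.01, 0, 4, 0.015], [-0.058, 0.018, 0, 8, 0.015], [-0.088, 0.028, 0, 12, 0.015], [-0.118, 0.037, 0, 16, 0.015], [-0.148, 0.047, 0, 20, 0.015], [-0.178, 0.056, 0, 24, 0.015], [-0.208, 0.066, 0, 28, 0.015], [-0.238, 0.075, 0, 32, 0.015], [-0.268, 0.085, 0, 36, 0.015], [-0.298, 0.094, 0, 40, 0.015], [-0.328, 0.104, 0, 44, 0.015], [-0.358, 0.113, 0, 48, 0.015], [-0.388, 0.123, 0, 52, 0.015], [-0.418, 0.132, 0, 56, 0.015], [-0.445, 0.141, 0, 59.5, 0.015], [-0.468, 0.148, 0, 62.5, 0.015], [-0.483, 0.153, 0, 64.3, 0.015], [-0.4903, 0.1553, 0, 65, 0.015], [-0.4903, 0.1553, 0, 65, 0.015]],
])

```text
time_s: 36.32
ee_pos: [271.9, -321.0, 148.7]
ee_rot: [-180.0, 0.1, -9.7]
force: [0.6, 0.6, -2.5]
gripper_width: 23.3
```

```bash
python3 - <<'E'
from lookbg import *
go(plan((427.7,-346.7,-9.5),158,44.6))
E
```

```text
t 36.32 pos [ 271.9 -321.   148.7] rot [-1.7996e+02  7.0000e-02 -9.6600e+00] w 23.3 F [ 0.6  0.6 -2.5] q [-51.   8. 114.  -0.  59.  48.]
   [-0.0, -0.0003, 0.1041] -0.2
```

Emit:
jog_arm([
  [[0, 0, 0.02, 0, 0.015], [0, 0, 0.045, 0, 0.015], [0, 0, 0.07, 0, 0.015], [0, 0, 0.09, 0, 0.015], [0, 0, 0.102, 0, 0.015], [0, 0, 0.104, 0, 0.015], [0, 0, 0.104, 0, 0.015], [0, 0, 0.104, 0, 0.015]],
])

```text
time_s: 36.98
ee_pos: [273.3, -320.0, 46.0]
ee_rot: [180.0, -0.0, -9.5]
force: [0.3, -0.2, -1.5]
gripper_width: 23.7
```

```bash
python3 -c "
from bay import *
go(plan((427.7,-346.7,-9.5),67,44.6))
f=env.grab_frame('scene')
cv2.imwrite('pics/k20.png',cv2.resize(f[170:280,130:270,::-1],None,fx=5,fy=5,interpolation=2))"
```

```text
t 36.98 pos [ 273.3 -320.    46. ] rot [ 1.7997e+02 -4.0000e-02 -9.4600e+00] w 23.7 F [ 0.3 -0.2 -1.5] q [-51.  15. 122.   0.  42.  48.]
   [0.0897, 0.0009, 0.0014] 0.0
```

View pics/k20.png

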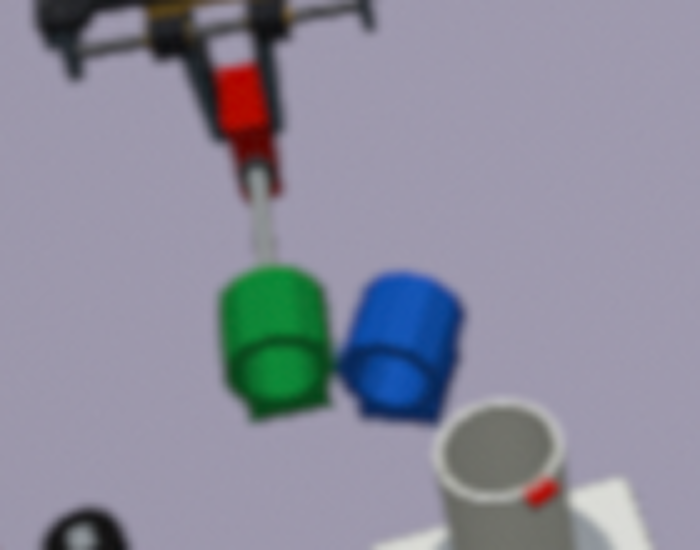

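Emit:
jog_arm([
  [[0.006, 0.002, 0.001, 0, 0.015], [0.015, 0.002, 0.001, 0, 0.015], [0.025, 0.002, 0.001, 0, 0.015], [0.035, 0.002, 0.001, 0, 0.015], [0.045, 0.002, 0.001, 0, 0.015], [0.055, 0.002, 0.001, 0, 0.015], [0.065, 0.002, 0.001, 0, 0.015], [0.075, 0.002, 0.001, 0, 0.015], [0.084, 0.002, 0.001, 0, 0.015], [0.09, 0.002, 0.001, 0, 0.015], [0.09, 0.002, 0.001, 0, 0.015], [0.09, 0.002, 0.001, 0, 0.015]],
])

```text
time_s: 38.03
ee_pos: [361.3, -336.8, 44.3]
ee_rot: [-180.0, 0.0, -9.5]
force: [-0.4, 0.5, -1.6]
gripper_width: 23.9
```

Emit:
jog_arm([
  [[0, 0, -0.004, 0, 0.015], [0, 0, -0.008, 0, 0.015], [0, 0, -0.011, 0, 0.015], [0, 0, -0.013, 0, 0.015], [0, 0, -0.015, 0, 0.015], [0, 0, -0.017, 0, 0.015], [0, 0, -0.02, 0, 0.015], [0, 0, -0.025, 0, 0.015], [0, 0, -0.032, 0, 0.015], [0, 0, -0.042, 0, 0.015], [0, 0, -0.053, 0, 0.015], [0, 0, -0.065, 0, 0.015], [0, 0, -0.078, 0, 0.015], [0, 0, -0.09, 0, 0.015], [0, 0, -0.103, 0, 0.015], [0, 0, -0.115, 0, 0.015], [0, 0, -0.125, 0, 0.015], [0, 0, -0.133, 0, 0.015], [0, 0, -0.138, 0, 0.015], [0, 0, -0.138, 0, 0.015]],
])

```text
time_s: 39.7
ee_pos: [361.7, -337.5, 183.7]
ee_rot: [179.9, -0.1, -9.5]
force: [0.3, -0.3, -2.8]
gripper_width: 23.8
```

```bash
python3 -c "
from bay import *
go(bay(-38,183))
f=env.grab_frame('scene')
cv2.imwrite('pics/k21.png',cv2.resize(f[140:280,130:290,::-1],None,fx=4,fy=4,interpolation=2))"
```

```text
t 39.7 pos [ 361.7 -337.5  183.7] rot [ 1.7992e+02 -1.1000e-01 -9.5100e+00] w 23.8 F [ 0.3 -0.3 -2.8] q [-44.  12. 102.  -0.  66.  55.]
   [0.0875, -0.571, 0.0007] -65.0
```

View pics/k21.png

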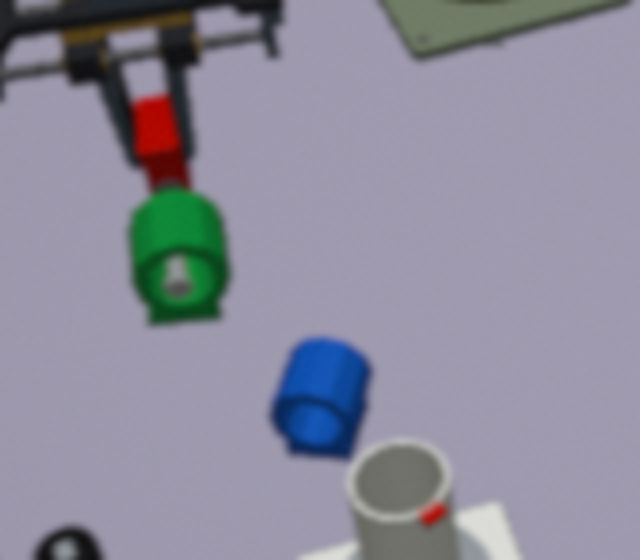

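Emit:
jog_arm([
  [[0.001, -0.005, 0, -0.6, 0.015], [0.002, -0.014, 0, -1.6, 0.015], [0.004, -0.027, 0, -3, 0.015], [0.007, -0.043, 0, -4.9, 0.015], [0.009, -0.061, 0, -7, 0.015], [0.012, -0.081, 0, -9.2, 0.015], [0.016, -0.102, 0, -11.6, 0.015], [0.019, -0.123, 0, -14, 0.015], [0.022, -0.144, 0, -16.4, 0.015], [0.025, -0.165, 0, -18.8, 0.015], [0.028, -0.186, 0, -21.2, 0.015], [0.032, -0.207, 0, -23.6, 0.015], [0.035, -0.228, 0, -26, 0.015], [0.038, -0.249, 0, -28.4, 0.015], [0.041, -0.27, 0, -30.8, 0.015], [0.045, -0.291, 0, -33.2, 0.015], [0.048, -0.312, 0, -35.6, 0.015], [0.051, -0.333, 0, -38, 0.015], [0.054, -0.354, 0, -40.4, 0.015], [0.057, -0.375, 0, -42.8, 0.015]],
])

```text
time_s: 41.42
ee_pos: [478.7, 25.7, 182.0]
ee_rot: [-179.9, 0.0, 33.5]
force: [0.5, -0.0, -3.2]
gripper_width: 24.1
```

```bash
python3 -c "
from bay import *
go(bay(-38,183))"
```

```text
t 41.42 pos [478.7  25.7 182. ] rot [-1.7995e+02  5.0000e-02  3.3520e+01] w 24.1 F [ 0.5 -0.  -3.2] q [  2.  11. 104.   0.  65.  58.]
   [0.1555, -0.1196, -0.001] -22.0
```

Emit:
jog_arm([
  [[0.017, -0.013, 0, -2.4, 0.015], [0.034, -0.026, 0, -4.8, 0.015], [0.051, -0.039, 0, -7.2, 0.015], [0.067, -0.052, 0, -9.5, 0.015], [0.082, -0.063, 0, -11.7, 0.015], [0.096, -0.074, 0, -13.7, 0.015], [0.109, -0.084, 0, -15.5, 0.015], [0.121, -0.093, 0, -17.2, 0.015], [0.132, -0.101, 0, -18.8, 0.015], [0.141, -0.108, 0, -20.2, 0.015], [0.148, -0.113, 0, -21.3, 0.015], [0.152, -0.116, 0, -22, 0.015], [0.1535, -0.117, 0, -22, 0.015], [0.1535, -0.117, 0, -22, 0.015], [0.1535, -0.117, 0.008, -22, 0.015], [0.1535, -0.117, 0.02, -22, 0.015], [0.1535, -0.117, 0.034, -22, 0.015], [0.1535, -0.117, 0.048, -22, 0.015], [0.1535, -0.117, 0.058, -22, 0.015], [0.1535, -0.117, 0.062, -22, 0.015]],
])

```text
time_s: 43.08
ee_pos: [542.3, 204.5, 118.4]
ee_rot: [-179.9, 0.2, 55.2]
force: [-0.7, -0.2, -2.9]
gripper_width: 23.9
```

Emit:
jog_arm([
  [[0, 0, 0, 0, 0.015], [0, 0, 0, 0, 0.015]],
])

```text
time_s: 43.25
ee_pos: [543.8, 205.3, 120.7]
ee_rot: [180.0, -0.0, 55.3]
force: [0.2, 0.0, -2.1]
gripper_width: 23.9
```

```bash
python3 - <<'E'
from bay import *
go(bay(-38,89.6))
f=env.grab_frame('scene')
cv2.imwrite('pics/k22.png',cv2.resize(f[130:260,350:480,::-1],None,fx=4,fy=4,interpolation=2))
E
```

```text
t 43.25 pos [543.8 205.3 120.7] rot [ 1.7998e+02 -1.0000e-02  5.5270e+01] w 23.9 F [ 0.2  0.  -2.1] q [20. 23. 96. -0. 61. 54.]
   [0.004, -0.0046, 0.0311] -0.2
```

View pics/k22.png

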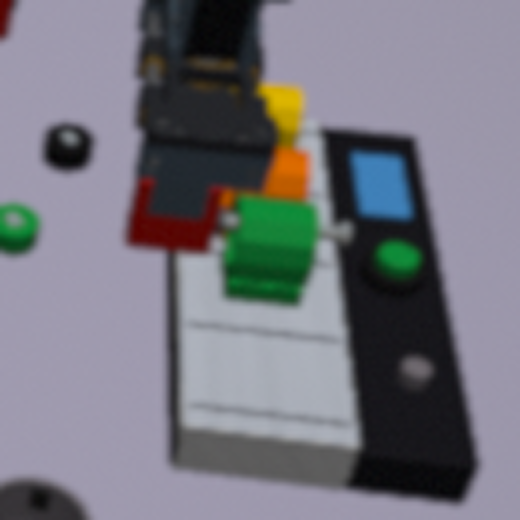

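Emit:
jog_arm([
  [[0.002, -0.002, 0.003, -0.2, 0.015], [0.004, -0.0046, 0.007, -0.2, 0.015], [0.004, -0.0046, 0.01, -0.2, 0.015], [0.004, -0.0046, 0.013, -0.2, 0.015], [0.004, -0.0046, 0.015, -0.2, 0.015], [0.004, -0.0046, 0.017, -0.2, 0.015], [0.004, -0.0046, 0.019, -0.2, 0.015], [0.004, -0.0046, 0.021, -0.2, 0.015], [0.004, -0.0046, 0.024, -0.2, 0.015], [0.004, -0.0046, 0.027, -0.2, 0.015], [0.004, -0.0046, 0.03, -0.2, 0.015], [0.004, -0.0046, 0.031, -0.2, 0.015], [0.004, -0.0046, 0.031, -0.2, 0.015]],
])

```text
time_s: 44.38
ee_pos: [541.8, 211.3, 89.0]
ee_rot: [-180.0, 0.0, 55.5]
force: [-0.1, 0.8, -1.1]
gripper_width: 24.0
```

Emit:
jog_arm([
  [[-0.004, 0, 0, 0, 0.015], [-0.012, 0, 0, 0, 0.015], [-0.022, 0, 0, 0, 0.015], [-0.034, 0, 0, 0, 0.015], [-0.046, 0, 0, 0, 0.015], [-0.058, 0, 0, 0, 0.015], [-0.07, 0, 0, 0, 0.015], [-0.082, 0, 0, 0, 0.015], [-0.094, 0, 0, 0, 0.015], [-0.1, 0, 0, 0, 0.015], [-0.1, 0, -0.02, 0, 0.015], [-0.1, 0, -0.05, 0, 0.015], [-0.1, 0, -0.06, 0, 0.015], [-0.1, 0, -0.06, 0, 0.015]],
])

```text
time_s: 45.55
ee_pos: [487.6, 129.3, 152.1]
ee_rot: [179.7, -0.3, 55.5]
force: [0.6, 0.5, -1.5]
gripper_width: 23.6
```

```bash
python3 - <<'E'
from lookbg import *
im=grab()
for n in("scene","top"): print(n,*fit(sleeve_parts(),None,K['sleeve0'],0,(n,),im))
go(plan(K['sleeve0'],158,150))
cv2.imwrite('pics/k23.png',cv2.resize(im['scene'][120:300,130:480,::-1],None,fx=2.2,fy=2.2,interpolation=2))
E
```

```text
scene [ 458.8 -287.   -34.7] 0.065
top [ 459.6 -287.2  -30.3] 0.038
t 45.65 pos [485.1 128.8 148.9] rot [-1.7999e+02  1.0000e-02  5.5490e+01] w 23.9 F [-0.7  0.1 -2.3] q [ 14.  15. 104.  -0.  61.  48.]
   [-0.3634, 0.0565, -0.0011] 87.8
```

View pics/k23.png

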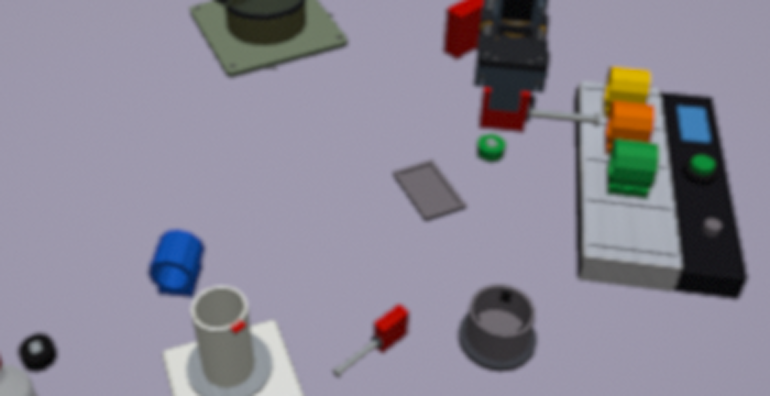

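Emit:
jog_arm([
  [[-0.007, 0.001, 0, 1.7, 0.015], [-0.02, 0.003, 0, 5, 0.015], [-0.04, 0.006, 0, 10, 0.015], [-0.06, 0.009, 0, 15, 0.015], [-0.082, 0.013, 0, 20, 0.015], [-0.104, 0.016, 0, 25.2, 0.015], [-0.126, 0.02, 0, 30.4, 0.015], [-0.148, 0.023, 0, 35.7, 0.015], [-0.17, 0.026, 0, 41, 0.015], [-0.192, 0.03, 0, 46.3, 0.015], [-0.214, 0.033, 0, 51.6, 0.015], [-0.236, 0.037, 0, 56.9, 0.015], [-0.258, 0.04, 0, 62.2, 0.015], [-0.28, 0.044, 0, 67.5, 0.015], [-0.302, 0.047, 0, 72.8, 0.015], [-0.324, 0.05, 0, 78, 0.015], [-0.343, 0.053, 0, 83, 0.015], [-0.357, 0.055, 0, 86.3, 0.015], [-0.3634, 0.0565, 0, 87.8, 0.015], [-0.3634, 0.0565, 0, 87.8, 0.015]],
])

```text
time_s: 47.32
ee_pos: [324.9, -202.9, 148.4]
ee_rot: [180.0, 0.1, -32.5]
force: [0.2, 0.5, -1.8]
gripper_width: 23.6
```

```bash
python3 - <<'E'
from lookbg import *
go(plan(K['sleeve0'],158,44.6))
E
```

```text
t 47.32 pos [ 324.9 -202.9  148.4] rot [ 1.7999e+02  1.3000e-01 -3.2470e+01] w 23.6 F [ 0.2  0.5 -1.8] q [-34.   4. 118.  -0.  58.  89.]
   [0.0005, -0.0007, 0.1038] -0.2
```

Emit:
jog_arm([
  [[0, 0, 0.02, 0, 0.015], [0, 0, 0.045, 0, 0.015], [0, 0, 0.07, 0, 0.015], [0, 0, 0.09, 0, 0.015], [0, 0, 0.102, 0, 0.015], [0, 0, 0.1038, 0, 0.015], [0, 0, 0.1038, 0, 0.015], [0, 0, 0.1038, 0, 0.015]],
])

```text
time_s: 47.98
ee_pos: [326.7, -202.4, 46.0]
ee_rot: [-180.0, -0.0, -32.3]
force: [-0.7, -1.1, -1.3]
gripper_width: 23.4
```

```bash
python3 -c "
from bay import *
go(plan(K['sleeve0'],67,44.6))
f=env.grab_frame('scene')
cv2.imwrite('pics/k24.png',cv2.resize(f[170:280,150:290,::-1],None,fx=5,fy=5,interpolation=2))"
```

```text
t 47.98 pos [ 326.7 -202.4   46. ] rot [-1.800e+02 -4.000e-02 -3.226e+01] w 23.4 F [-0.7 -1.1 -1.3] q [-33.  13. 126.   0.  41.  89.]
   [0.0904, 0.0008, 0.0014] 0.0
```

View pics/k24.png

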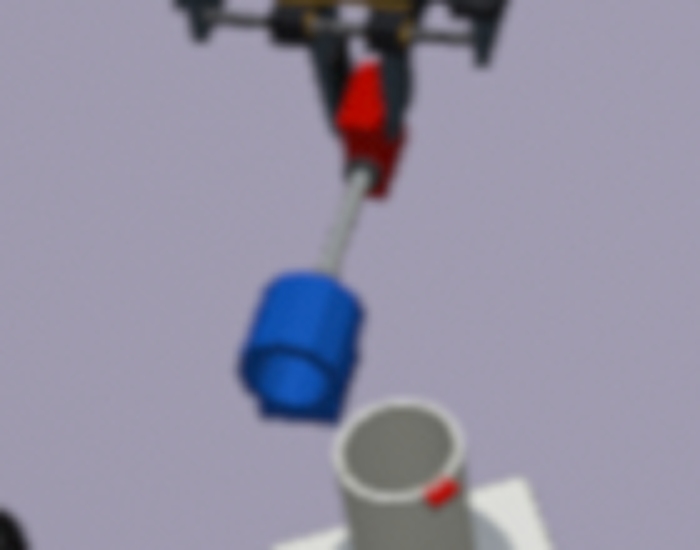

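Emit:
jog_arm([
  [[0.006, 0.001, 0.001, 0, 0.015], [0.015, 0.001, 0.001, 0, 0.015], [0.025, 0.001, 0.001, 0, 0.015], [0.035, 0.001, 0.001, 0, 0.015], [0.045, 0.001, 0.001, 0, 0.015], [0.055, 0.001, 0.001, 0, 0.015], [0.065, 0.001, 0.001, 0, 0.015], [0.075, 0.001, 0.001, 0, 0.015], [0.084, 0.001, 0.001, 0, 0.015], [0.09, 0.001, 0.001, 0, 0.015], [0.09, 0.001, 0.001, 0, 0.015], [0.09, 0.001, 0.001, 0, 0.015]],
])

```text
time_s: 49.03
ee_pos: [401.5, -251.4, 44.5]
ee_rot: [180.0, 0.1, -32.3]
force: [0.5, 0.0, -1.4]
gripper_width: 23.8
```

Emit:
jog_arm([
  [[0, 0, -0.004, 0, 0.015], [0, 0, -0.008, 0, 0.015], [0, 0, -0.011, 0, 0.015], [0, 0, -0.013, 0, 0.015], [0, 0, -0.015, 0, 0.015], [0, 0, -0.017, 0, 0.015], [0, 0, -0.02, 0, 0.015], [0, 0, -0.025, 0, 0.015], [0, 0, -0.032, 0, 0.015], [0, 0, -0.042, 0, 0.015], [0, 0, -0.053, 0, 0.015], [0, 0, -0.065, 0, 0.015], [0, 0, -0.078, 0, 0.015], [0, 0, -0.09, 0, 0.015], [0, 0, -0.103, 0, 0.015], [0, 0, -0.115, 0, 0.015], [0, 0, -0.125, 0, 0.015], [0, 0, -0.133, 0, 0.015], [0, 0, -0.138, 0, 0.015], [0, 0, -0.138, 0, 0.015]],
])

```text
time_s: 50.7
ee_pos: [402.1, -251.7, 183.7]
ee_rot: [180.0, -0.1, -32.3]
force: [0.0, 0.7, -2.1]
gripper_width: 23.4
```

```bash
python3 -c "
from bay import *
go(bay(-114,183))
f=env.grab_frame('scene')
cv2.imwrite('pics/k25.png',cv2.resize(f[140:280,130:290,::-1],None,fx=4,fy=4,interpolation=2))"
```

```text
t 50.7 pos [ 402.1 -251.7  183.7] rot [ 1.800e+02 -1.200e-01 -3.231e+01] w 23.4 F [ 0.   0.7 -2.1] q [-33.  10. 105.  -0.  65.  89.]
   [-0.053, -0.4634, 0.0007] -87.8
```

View pics/k25.png

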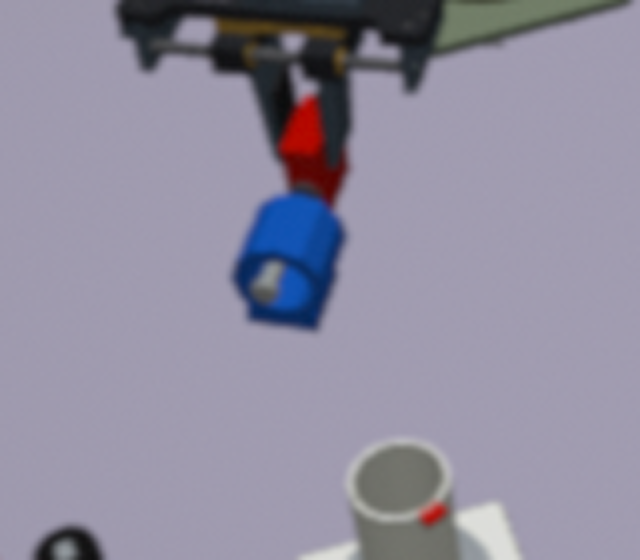

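Emit:
jog_arm([
  [[-0.0005, -0.005, 0, -0.9, 0.015], [-0.001, -0.013, 0, -2.5, 0.015], [-0.003, -0.025, 0, -4.8, 0.015], [-0.005, -0.04, 0, -7.6, 0.015], [-0.006, -0.057, 0, -10.8, 0.015], [-0.009, -0.075, 0, -14.2, 0.015], [-0.011, -0.093, 0, -17.6, 0.015], [-0.013, -0.111, 0, -21, 0.015], [-0.015, -0.129, 0, -24.4, 0.015], [-0.017, -0.147, 0, -27.8, 0.015], [-0.019, -0.165, 0, -31.2, 0.015], [-0.021, -0.183, 0, -34.6, 0.015], [-0.023, -0.201, 0, -38, 0.015], [-0.025, -0.219, 0, -41.4, 0.015], [-0.027, -0.237, 0, -44.9, 0.015], [-0.029, -0.255, 0, -48.3, 0.015], [-0.031, -0.273, 0, -51.7, 0.015], [-0.033, -0.291, 0, -55.1, 0.015], [-0.035, -0.309, 0, -58.5, 0.015], [-0.037, -0.327, 0, -61.9, 0.015]],
])

```text
time_s: 52.42
ee_pos: [545.0, 46.4, 181.8]
ee_rot: [-179.9, 0.1, 29.9]
force: [0.2, -0.3, -2.7]
gripper_width: 23.7
```

```bash
python3 -c "
from bay import *
go(bay(-114,183))"
```

```text
t 52.42 pos [545.   46.4 181.8] rot [-1.7995e+02  8.0000e-02  2.9870e+01] w 23.7 F [ 0.2 -0.3 -2.7] q [ 4. 17. 96.  0. 67. 64.]
   [0.1127, -0.0757, -0.0012] -25.6
```

Emit:
jog_arm([
  [[0.015, -0.01, 0, -3.2, 0.015], [0.03, -0.02, 0, -6.4, 0.015], [0.044, -0.03, 0, -9.6, 0.015], [0.057, -0.039, 0, -12.6, 0.015], [0.069, -0.047, 0, -15.4, 0.015], [0.08, -0.054, 0, -18, 0.015], [0.09, -0.06, 0, -20.3, 0.015], [0.098, -0.066, 0, -22.3, 0.015], [0.105, -0.07, 0, -24, 0.015], [0.109, -0.073, 0, -25.1, 0.015], [0.111, -0.074, 0, -25.6, 0.015], [0.111, -0.074, 0, -25.6, 0.015], [0.111, -0.074, 0, -25.6, 0.015], [0.111, -0.074, 0.008, -25.6, 0.015], [0.111, -0.074, 0.02, -25.6, 0.015], [0.111, -0.074, 0.034, -25.6, 0.015], [0.111, -0.074, 0.048, -25.6, 0.015], [0.111, -0.074, 0.058, -25.6, 0.015], [0.111, -0.074, 0.062, -25.6, 0.015], [0.111, -0.074, 0.062, -25.6, 0.015]],
])

```text
time_s: 54.08
ee_pos: [604.3, 163.4, 119.3]
ee_rot: [-179.9, 0.1, 55.2]
force: [0.0, -0.2, -3.1]
gripper_width: 23.6
```

Emit:
jog_arm([
  [[0, 0, 0, 0, 0.015]],
])

```text
time_s: 54.17
ee_pos: [605.4, 163.8, 120.9]
ee_rot: [180.0, -0.0, 55.2]
force: [0.0, 0.6, -3.7]
gripper_width: 24.0
```

```bash
python3 - <<'E'
from bay import *
go(bay(-114,89.6))
f=env.grab_frame('scene')
cv2.imwrite('pics/k26.png',cv2.resize(f[130:260,350:480,::-1],None,fx=4,fy=4,interpolation=2))
E
```

```text
t 54.17 pos [605.4 163.8 120.9] rot [ 1.7998e+02 -2.0000e-02  5.5170e+01] w 24.0 F [ 0.   0.6 -3.7] q [14. 27. 90. -0. 64. 49.]
   [0.0034, -0.0029, 0.0313] -0.3
```

View pics/k26.png

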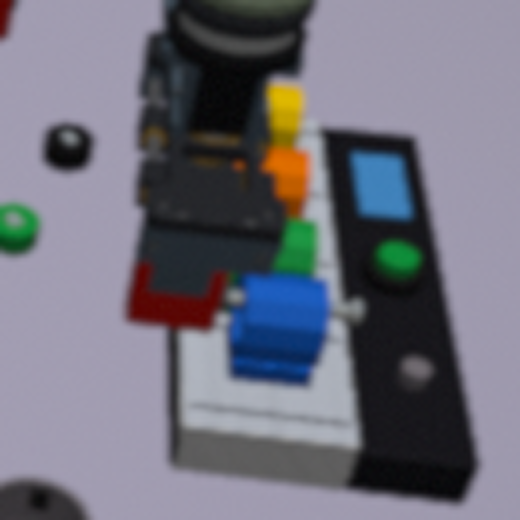

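Emit:
jog_arm([
  [[0.002, -0.0015, 0.003, -0.3, 0.015], [0.0034, -0.003, 0.007, -0.3, 0.015], [0.0034, -0.003, 0.01, -0.3, 0.015], [0.0034, -0.003, 0.013, -0.3, 0.015], [0.0034, -0.003, 0.015, -0.3, 0.015], [0.0034, -0.003, 0.017, -0.3, 0.015], [0.0034, -0.003, 0.019, -0.3, 0.015], [0.0034, -0.003, 0.021, -0.3, 0.015], [0.0034, -0.003, 0.024, -0.3, 0.015], [0.0034, -0.003, 0.027, -0.3, 0.015], [0.0034, -0.003, 0.03, -0.3, 0.015], [0.0034, -0.003, 0.0312, -0.3, 0.015], [0.0034, -0.003, 0.0312, -0.3, 0.015]],
])

```text
time_s: 55.3
ee_pos: [604.3, 168.3, 88.9]
ee_rot: [-180.0, 0.0, 55.5]
force: [0.1, -0.1, -2.5]
gripper_width: 23.5
```

Emit:
jog_arm([
  [[-0.004, 0, 0, 0, 0.015], [-0.012, 0, 0, 0, 0.015], [-0.022, 0, 0, 0, 0.015], [-0.034, 0, 0, 0, 0.015], [-0.046, 0, 0, 0, 0.015], [-0.058, 0, 0, 0, 0.015], [-0.07, 0, 0, 0, 0.015], [-0.082, 0, 0, 0, 0.015], [-0.094, 0, 0, 0, 0.015], [-0.1, 0, 0, 0, 0.015], [-0.1, 0, -0.02, 0, 0.015], [-0.1, 0, -0.05, 0, 0.015], [-0.1, 0, -0.06, 0, 0.015], [-0.1, 0, -0.06, 0, 0.015]],
])

```text
time_s: 56.47
ee_pos: [550.1, 86.1, 152.4]
ee_rot: [179.7, -0.3, 55.5]
force: [0.2, -0.5, -1.4]
gripper_width: 23.7
```

```bash
python3 - <<'E'
from lookbg import *
im=grab()
T=(444.3,53.4,-1)
go((444.3,54.5,150,-1),(444.3,54.5,60,-1))
ps=[bay(y,0,0) for y in(114,38,-38,-114)]
overlay(im['scene'],'scene',[((p[0],p[1],55.5),sleeve_parts(),45) for p in ps],(365,135,480,260),'pics/k27.png')
i=cv2.imread('pics/k27.png'); cv2.imwrite('pics/k27.png',cv2.resize(i,(552,600)))
E
```

```text
t 56.57 pos [547.6  85.9 148.9] rot [-1.7999e+02  1.0000e-02  5.5490e+01] w 23.4 F [-1.   0.2 -2. ] q [ 8. 19. 98. -0. 63. 42.]
   [-0.0844, -0.0673, -0.0011] 56.5
   [-0.0844, -0.0673, 0.0889] 56.5
```

View pics/k27.png

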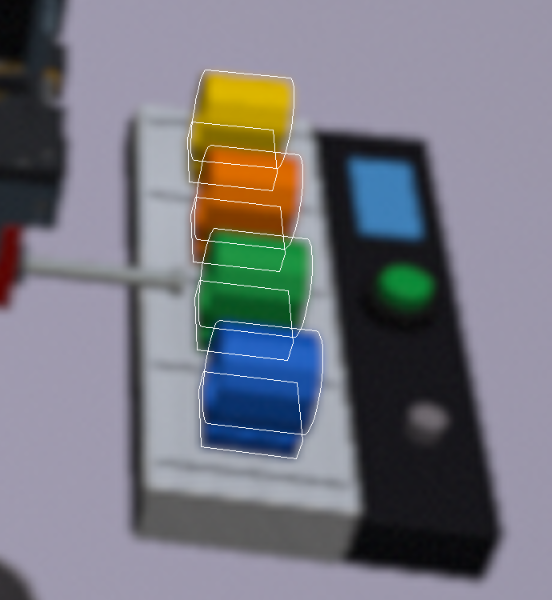

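Emit:
jog_arm([
  [[-0.005, -0.004, 0, 3, 0.015], [-0.012, -0.01, 0, 8, 0.015], [-0.02, -0.016, 0, 13, 0.015], [-0.028, -0.022, 0, 18, 0.015], [-0.036, -0.028, 0, 23, 0.015], [-0.043, -0.034, 0, 28, 0.015], [-0.051, -0.04, 0, 33, 0.015], [-0.058, -0.046, 0, 38, 0.015], [-0.065, -0.052, 0, 43, 0.015], [-0.072, -0.057, 0, 48, 0.015], [-0.078, -0.062, 0, 53, 0.015], [-0.082, -0.0655, 0, 56.5, 0.015], [-0.083, -0.067, 0, 56.5, 0.015], [-0.083, -0.067, 0, 56.5, 0.015], [-0.083, -0.067, 0.02, 56.5, 0.015], [-0.083, -0.067, 0.045, 56.5, 0.015], [-0.083, -0.067, 0.065, 56.5, 0.015], [-0.083, -0.067, 0.08, 56.5, 0.015], [-0.083, -0.067, 0.087, 56.5, 0.015], [-0.083, -0.067, 0.087, 56.5, 0.015]],
])

```text
time_s: 58.23
ee_pos: [444.6, 55.5, 60.6]
ee_rot: [180.0, 0.2, -1.0]
force: [0.1, -0.3, -1.7]
gripper_width: 23.9
```

```bash
python3 - <<'E'
from ov import *
go((446,55,36.6,-1))
f=env.grab_frame('scene'); g=env.grab_frame('top')
cv2.imwrite('pics/k28.png',np.hstack([cv2.resize(f[150:240,290:380,::-1],(450,450),interpolation=2),cv2.resize(g[165:235,215:270,::-1],(350,450),interpolation=2)]))
E
```

```text
t 58.23 pos [444.6  55.5  60.6] rot [179.97   0.24  -0.96] w 23.9 F [ 0.1 -0.3 -1.7] q [  6.  16. 118.  -0.  46.  97.]
   [0.0014, 0.0005, 0.024] 0.0
```

View pics/k28.png

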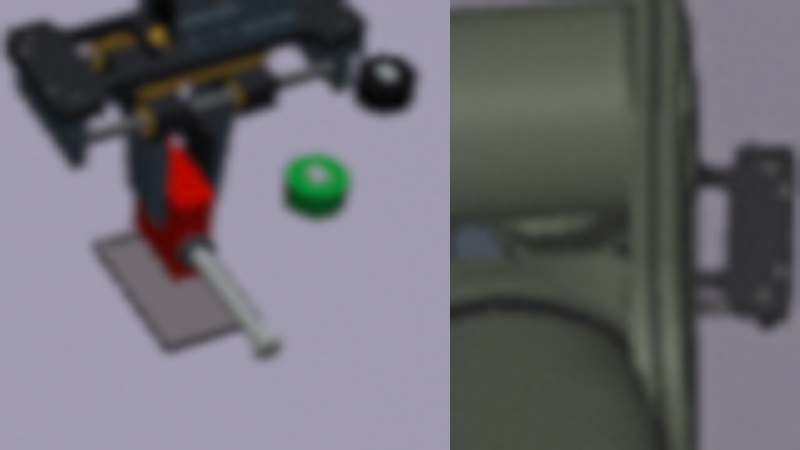

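Emit:
jog_arm([
  [[0.0014, 0.0005, 0.006, 0, 0.015], [0.0014, 0.0005, 0.012, 0, 0.015], [0.0014, 0.0005, 0.017, 0, 0.015], [0.0014, 0.0005, 0.021, 0, 0.015], [0.0014, 0.0005, 0.0235, 0, 0.015], [0.0014, 0.0005, 0.0245, 0, 0.015], [0.0014, 0.0005, 0.0245, 0, 0.015], [0.0014, 0.0005, 0.0245, 0, 0.015]],
])

```text
time_s: 59.0
ee_pos: [447.2, 55.0, 38.0]
ee_rot: [180.0, -0.0, -1.0]
force: [0.6, -0.2, -2.2]
gripper_width: 23.9
```

Emit:
jog_arm([
  [[0, 0, 0.0008, 0, 0.015], [0, 0, 0.0016, 0, 0.015], [0, 0, 0.0022, 0, 0.015], [0, 0, 0.0022, 0, 0.015]],
])

```text
time_s: 59.33
ee_pos: [447.4, 55.1, 36.6]
ee_rot: [180.0, -0.0, -1.0]
force: [-2.1, -0.5, 6.5]
gripper_width: 23.7
```

Contact with the tray floor. Release and rise.

Emit:
jog_arm([
  [[0, 0, 0, 0, 0.03], [0, 0, 0, 0, 0.04], [0, 0, 0, 0, 0.055], [0, 0, 0, 0, 0.055], [0, 0, 0, 0, 0.055], [0, 0, -0.01, 0, 0.055], [0, 0, -0.03, 0, 0.055], [0, 0, -0.06, 0, 0.055], [0, 0, -0.09, 0, 0.055], [0, 0, -0.12, 0, 0.055], [0, 0, -0.15, 0, 0.055], [0, 0, -0.15, 0, 0.02], [0, 0, -0.15, 0, 0.0]],
])

```text
time_s: 60.42
ee_pos: [448.1, 55.1, 187.1]
ee_rot: [-180.0, -0.2, -1.0]
force: [-0.6, -0.1, -1.0]
gripper_width: 44.6
```

```bash
python3 - <<'E'
from ov import *
go((600,365,160,-1),(600,365,160,55))
f=env.grab_frame('scene')
cv2.imwrite('pics/k29.png',cv2.resize(f[100:280,270:480,::-1],None,fx=3,fy=3,interpolation=2))
E
```

```text
t 60.42 pos [448.1  55.1 187.1] rot [-179.98   -0.22   -1.01] w 44.6 F [-0.6 -0.1 -1. ] q [  6.   8. 107.  -0.  65.  97.]
   [0.1464, -0.3125, 0.0271] -0.0
   [0.1464, -0.3125, 0.0271] -56.0
```

View pics/k29.png

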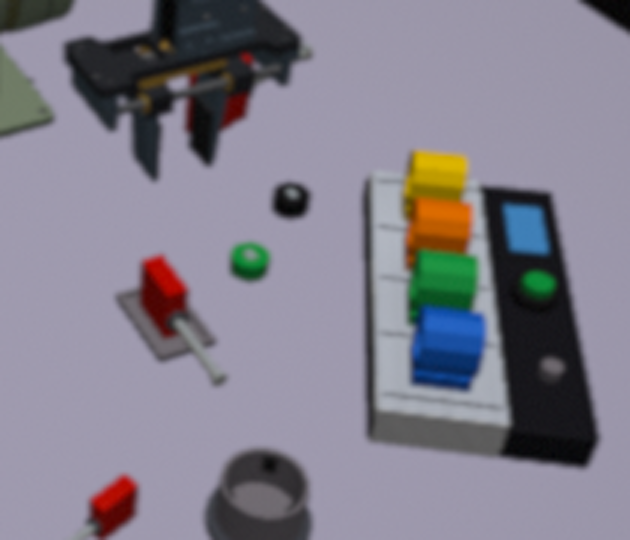

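Emit:
jog_arm([
  [[0.01, -0.02, 0, 0, 0.0], [0.022, -0.045, 0, 0, 0.0], [0.033, -0.07, 0, 0, 0.0], [0.047, -0.1, 0, 0, 0.0], [0.061, -0.13, 0, 0, 0.0], [0.075, -0.16, 0, 0, 0.0], [0.089, -0.19, 0, 0, 0.0], [0.103, -0.22, 0, 0, 0.0], [0.117, -0.25, 0, 0, 0.0], [0.131, -0.28, 0, 0, 0.0], [0.141, -0.3, 0, 0, 0.0], [0.1464, -0.3125, 0, 0, 0.0], [0.1464, -0.3125, 0, 0, 0.0], [0.1464, -0.3125, 0.03, 0, 0.0], [0.1464, -0.3125, 0.06, 0, 0.0], [0.1464, -0.3125, 0.085, 0, 0.0], [0.1464, -0.3125, 0.1, 0, 0.0], [0.1464, -0.3125, 0.1, 0, 0.0], [0.1464, -0.3125, 0.1, 0, 0.0]],
])

```text
time_s: 62.05
ee_pos: [597.8, 363.5, 83.9]
ee_rot: [179.9, 0.2, -1.0]
force: [-0.2, -0.8, -0.3]
gripper_width: 0.1
```

```bash
python3 - <<'E'
from ov import *
go((600,365,75,-1))
im=grab(); f=im['scene']
cv2.imwrite('pics/k30.png',np.hstack([cv2.resize(f[140:240,390:490,::-1],(400,400),interpolation=2),cv2.resize(im['top'][100:200,100:200,::-1],(400,400))]))
np.savez('im2.npz',**im)
E
```

```text
t 62.05 pos [597.8 363.5  83.9] rot [179.86   0.2   -1.04] w 0.1 F [-0.2 -0.8 -0.3] q [ 30.  35.  81.  -0.  65. 121.]
   [0.0021, -0.0015, 0.0089] -0.0
```

View pics/k30.png

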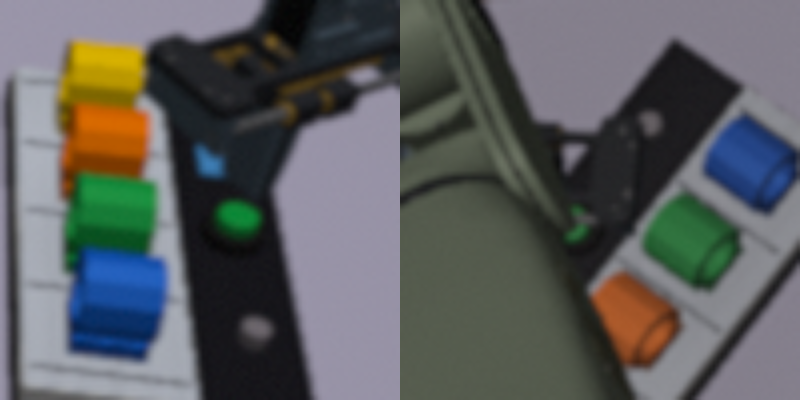

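```bash
python3 - <<'E'
from ov import *
s=env.state(); P=s['ee_pos']; im=dict(np.load('im2.npz'))
z=P[2]-17; yaw=s['ee_rot'][2]
tip=[[(a,b,0) for a in(-16,16) for b in(-13.5,13.5)]]
bt=[[(14*np.cos(q),14*np.sin(q),57.3) for q in t]]
out=[]
for n,b in(('scene',(400,150,480,230)),('top',(110,110,190,190))):
    overlay(im[n],n,[((P[0],P[1],yaw),tip,z),((600,365.1,0),bt,0)],b,'pics/a.png'); out.append(cv2.resize(cv2.imread('pics/a.png'),(400,400)))
cv2.imwrite('pics/k31.png',np.hstack(out))
E
```

```text
(no output)
```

View pics/k31.png

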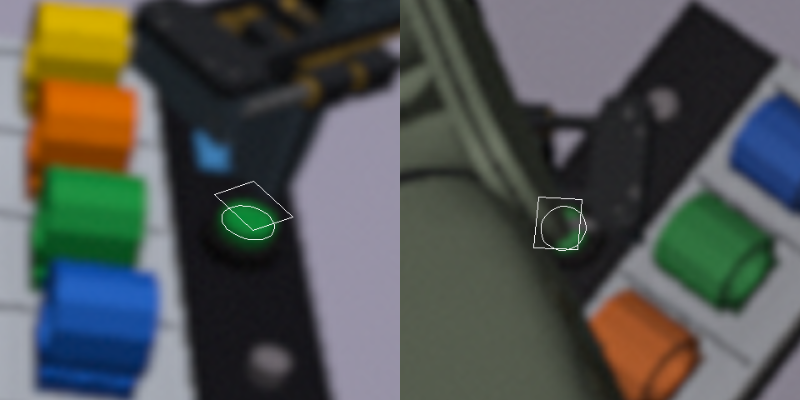

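Emit:
jog_arm([
  [[0.002, -0.0015, 0.004, 0, 0.0], [0.002, -0.0015, 0.008, 0, 0.0], [0.002, -0.0015, 0.01, 0, 0.0], [0.002, -0.0015, 0.011, 0, 0.0], [0.002, -0.0015, 0.012, 0, 0.0], [0.002, -0.0015, 0.012, 0, 0.0]],
])

```text
time_s: 62.65
ee_pos: [600.9, 366.3, 73.5]
ee_rot: [180.0, 0.0, -1.0]
force: [0.7, -0.4, -0.1]
gripper_width: 0.6
```

Emit:
jog_arm([
  [[0, -0.0005, 0.001, 0, 0.0], [0, -0.0005, 0.002, 0, 0.0], [0, -0.0005, 0.003, 0, 0.0], [0, -0.0005, 0.003, 0, 0.0], [0, -0.0005, 0.003, 0, 0.0]],
])

```text
time_s: 63.07
ee_pos: [601.0, 366.8, 70.6]
ee_rot: [180.0, 0.0, -1.0]
force: [-0.3, 0.1, -0.1]
gripper_width: 0.2
```

```bash
python3 - <<'E'
from ov import *
f=env.grab_frame('scene'); g=np.clip(f[150:230,400:480,::-1].astype(float)*1.8+20,0,255).astype(np.uint8)
cv2.imwrite('pics/k32.png',cv2.resize(g,(560,560),interpolation=2))
E
```

```text
(no output)
```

View pics/k32.png

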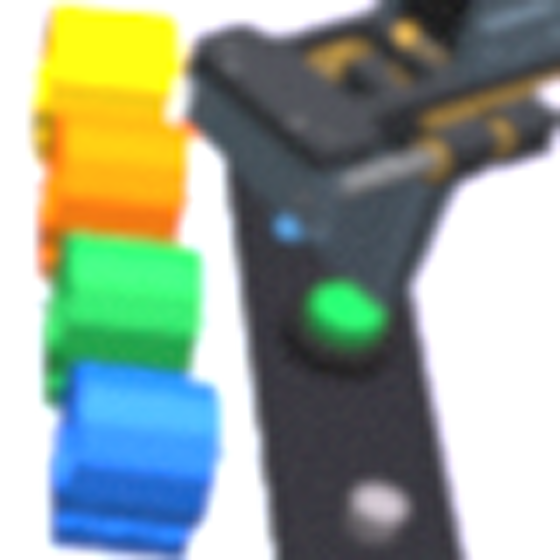

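```bash
python3 - <<'E'
from ov import *
for d in(0,6,13.5):
  for z in(53.6,60): print(d,z,proj('scene',[[585,366.8-d,z],[617,366.8-d,z]]).round(1).tolist())
print(proj('scene',[[600,365,57.3],[600,365,50]]).round(1))
E
```

```text
0 53.6 [[445.7, 191.6], [453.5, 198.7]]
0 60 [[446.3, 189.9], [454.2, 197.0]]
6 53.6 [[444.0, 192.2], [451.8, 199.3]]
6 60 [[444.6, 190.5], [452.4, 197.6]]
13.5 53.6 [[441.9, 193.0], [449.6, 200.1]]
13.5 60 [[442.5, 191.3], [450.3, 198.4]]
[[449.2 194.1]
 [448.5 196. ]]
```

```bash
python3 - <<'E'
from ov import *
im=grab(); s=env.state(); P=s['ee_pos']; print(P)
bt=[[(14*np.cos(q),14*np.sin(q),57.3) for q in t]]
tip=[[(a,b,0) for a in(-16,16) for b in(-13.5,13.5)]]
out=[]
for n,b in(('scene',(425,165,475,215)),('top',(120,125,170,175))):
    f=np.clip(im[n].astype(float)*1.9+20,0,255).astype(np.uint8)
    overlay(f,n,[((P[0],P[1],-1),tip,P[2]-17),((600,365.1,0),bt,0)],b,'pics/a.png'); out.append(cv2.resize(cv2.imread('pics/a.png'),(400,400)))
cv2.imwrite('pics/k33.png',np.hstack(out))
E
```

```text
[601.05527712 366.85736374  70.76611933]
```

View pics/k33.png

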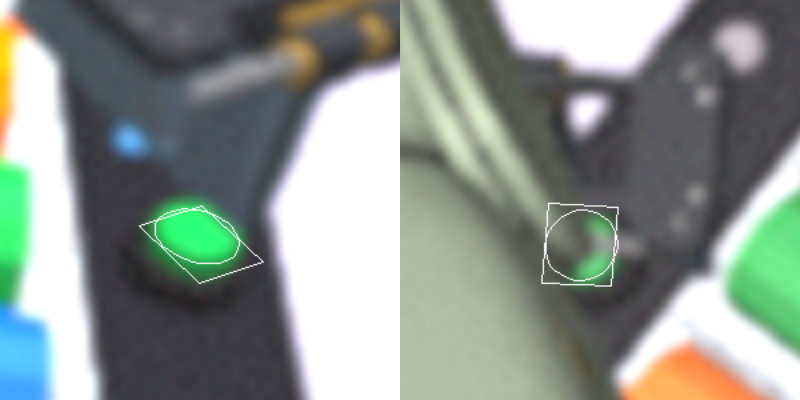

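Emit:
jog_arm([
  [[-0.001, 0.0015, 0.002, 0, 0.0], [-0.001, 0.0015, 0.004, 0, 0.0], [-0.001, 0.0015, 0.006, 0, 0.0], [-0.001, 0.0015, 0.008, 0, 0.0], [-0.001, 0.0015, 0.008, 0, 0.0], [-0.001, 0.0015, 0.008, 0, 0.0]],
])

```text
time_s: 63.72
ee_pos: [599.9, 365.3, 62.4]
ee_rot: [180.0, 0.0, -1.0]
force: [-0.0, -0.4, -0.2]
gripper_width: 0.4
```

```bash
python3 - <<'E'
from ov import *
im=grab(); s=env.state(); P=s['ee_pos']; print(P,s['force'])
out=[]
for n,b in(('scene',(425,165,475,215)),('top',(120,125,170,175))):
    f=np.clip(im[n].astype(float)*1.9+20,0,255).astype(np.uint8)
    overlay(f,n,[],b,'pics/a.png'); out.append(cv2.resize(cv2.imread('pics/a.png'),(400,400)))
cv2.imwrite('pics/k34.png',np.hstack(out))
E
```

```text
[600.06849644 365.38796858  62.72209853] [-0.79158327 -0.0543845  -0.12625692]
```

View pics/k34.png

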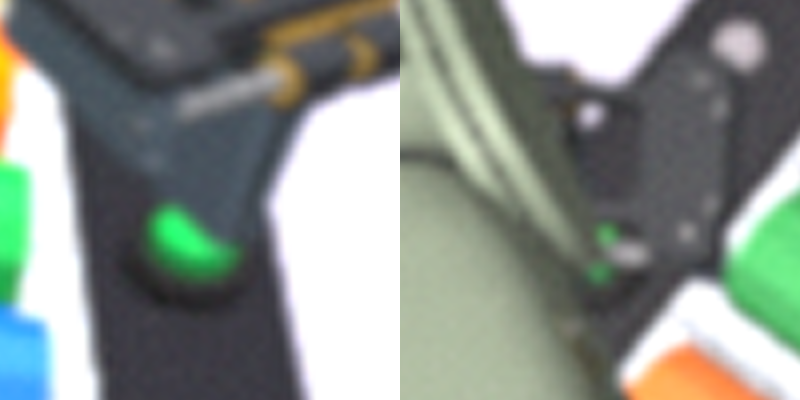

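Emit:
jog_arm([
  [[0, 0, -0.015, 0, 0.0], [0, 0, -0.025, -4, 0.0], [0, 0, -0.025, -9, 0.0], [0, 0, -0.025, -14, 0.0], [0, 0, -0.025, -19, 0.0], [0, 0, -0.025, -24, 0.0], [0, 0, -0.025, -29, 0.0], [0, 0, -0.025, -34, 0.0], [0, 0, -0.025, -39, 0.0], [0, 0, -0.025, -44, 0.0], [0, 0, -0.025, -49, 0.0], [0, 0, -0.025, -54, 0.0], [0, 0, -0.025, -56.5, 0.0], [0, 0, -0.015, -56.5, 0.0], [0, 0, -0.005, -56.5, 0.0], [0, 0, 0, -56.5, 0.0], [0, 0, 0, -56.5, 0.0]],
])

```text
time_s: 65.23
ee_pos: [598.7, 364.6, 60.1]
ee_rot: [-179.9, 0.2, 55.5]
force: [0.2, -0.7, 0.5]
gripper_width: 0.6
```

```bash
python3 - <<'E'
from ov import *
im=grab(); s=env.state(); P=s['ee_pos']; print(P,s['force'])
go((600,365,55,55.5))
out=[]
for n,b in(('scene',(410,150,480,220)),('top',(110,115,180,185))):
    f=np.clip(im[n].astype(float)*1.9+20,0,255).astype(np.uint8)
    overlay(f,n,[],b,'pics/a.png'); out.append(cv2.resize(cv2.imread('pics/a.png'),(400,400)))
cv2.imwrite('pics/k35.png',np.hstack(out))
E
```

```text
[599.7610826  365.20953149  61.93941664] [ 0.45679666  0.61407851 -0.37689829]
t 65.33 pos [599.8 365.2  61.9] rot [-1.7998e+02  7.0000e-02  5.5470e+01] w 0.5 F [ 0.5  0.6 -0.4] q [30. 36. 82. -0. 62. 65.]
   [-0.0, 0.0003, 0.0069] -0.0
```

View pics/k35.png

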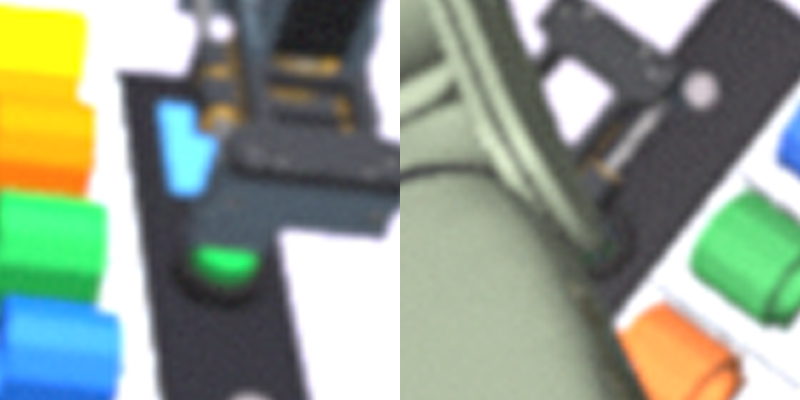

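Emit:
jog_arm([
  [[0, 0, 0.001, 0, 0.0], [0, 0, 0.002, 0, 0.0], [0, 0, 0.003, 0, 0.0], [0, 0, 0.004, 0, 0.0], [0, 0, 0.004, 0, 0.0]],
])

```text
time_s: 65.75
ee_pos: [600.0, 365.3, 58.6]
ee_rot: [180.0, 0.0, 55.5]
force: [0.2, -0.6, -0.2]
gripper_width: 0.3
```

Emit:
jog_arm([
  [[0, 0, 0.001, 0, 0.0], [0, 0, 0.002, 0, 0.0], [0, 0, 0.003, 0, 0.0], [0, 0, 0.004, 0, 0.0], [0, 0, 0.004, 0, 0.0]],
])

```text
time_s: 66.17
ee_pos: [600.1, 365.4, 54.9]
ee_rot: [180.0, -0.0, 55.5]
force: [-0.9, -1.1, 3.0]
gripper_width: 0.4
```

Emit:
jog_arm([
  [[0, 0, 0.001, 0, 0.0], [0, 0, 0.002, 0, 0.0], [0, 0, 0.003, 0, 0.0], [0, 0, 0.004, 0, 0.0], [0, 0, 0.004, 0, 0.0]],
])

```text
time_s: 66.58
ee_pos: [600.2, 365.4, 51.5]
ee_rot: [180.0, -0.0, 55.5]
force: [-1.2, -0.9, 6.8]
gripper_width: 0.3
```

Emit:
jog_arm([
  [[0, 0, 0.001, 0, 0.0], [0, 0, 0.002, 0, 0.0], [0, 0, 0.002, 0, 0.0]],
])

```text
time_s: 66.83
ee_pos: [600.2, 365.5, 51.3]
ee_rot: [180.0, -0.1, 55.5]
force: [-3.8, -0.8, 13.7]
gripper_width: 0.2
```

Emit:
jog_arm([
  [[0, 0, -0.005, 0, 0.0], [0, 0, -0.02, 0, 0.0], [0, 0, -0.045, 0, 0.0], [0, 0, -0.075, 0, 0.0], [0, 0, -0.105, 0, 0.0], [0, 0, -0.13, 0, 0.0], [-0.03, 0.03, -0.14, 0, 0.0], [-0.06, 0.06, -0.15, 0, 0.0], [-0.09, 0.09, -0.15, 0, 0.0], [-0.12, 0.12, -0.15, 0, 0.0], [-0.15, 0.15, -0.15, 0, 0.0], [-0.17, 0.17, -0.15, 0, 0.0], [-0.17, 0.17, -0.15, 0, 0.0], [-0.17, 0.17, -0.15, 0, 0.0]],
])

```text
time_s: 68.0
ee_pos: [643.9, 127.0, 198.0]
ee_rot: [-180.0, 0.0, 55.3]
force: [0.5, 0.6, -0.4]
gripper_width: 0.6
```

```bash
python3 - <<'E'
from bay import *
im=grab()
for n in im: cv2.imwrite(f'pics/fin_{n}.png',im[n][:,:,::-1])
old=dict(np.load('im0.npz'))
cup=[[(28*np.cos(b),28*np.sin(b),134) for b in t],[(46*np.cos(b),46*np.sin(b),34) for b in t],[(28*np.cos(b),28*np.sin(b),34) for b in t]]
ps=[bay(y,0,0) for y in(114,38,-38,-114)]
overlay(im['scene'],'scene',[((p[0],p[1],55.5),sleeve_parts(),45) for p in ps],(365,135,480,260),'pics/f1.png')
overlay(im['scene'],'scene',[((624.4,-278,0),cup,0)],(190,215,290,345),'pics/f2.png')
overlay(im['scene'],'scene',[((447,55,-1),rod_parts(),4)],(300,175,360,235),'pics/f3.png')
cv2.imwrite('pics/fin.png',np.hstack([cv2.resize(cv2.imread(f'pics/f{i}.png'),(260,k)) if k==300 else cv2.resize(cv2.imread(f'pics/f{i}.png'),(260,300)) for i,k in((1,300),(2,300),(3,300))]))
print(env.state()['time_s'],env.state()['ee_pos'])
E
```

```text
68.1 [643.56570662 129.50875619 198.12350984]
```

View pics/fin_scene.png

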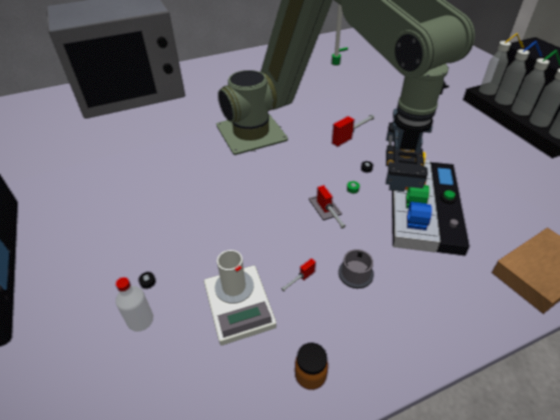

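View pics/fin.png

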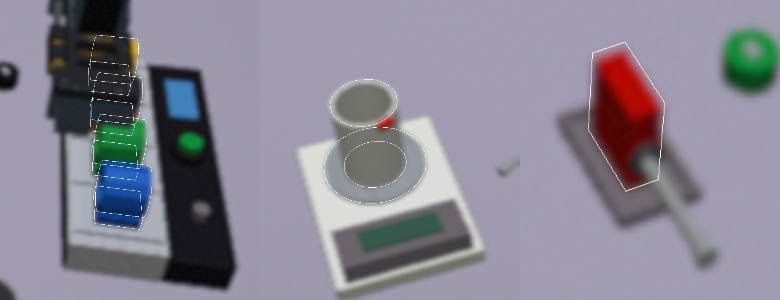

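View pics/fin_top.png

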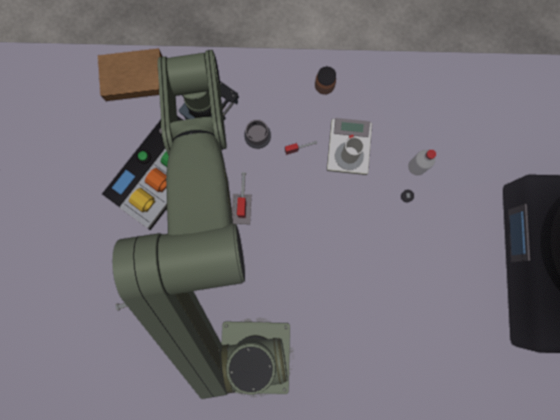

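```bash
python3 -c "
from workcell import env
print(env.job_done(), env.state()['time_s'])"
```

```text
the job is handed in; nothing more can be done
the job is handed in; nothing more can be done
```

The job is done and handed in after about 68 s of the 210 s allowed.

- **Cup:** I gripped it near the rim, turned it 47° in place, pulled it straight out and stood it on the pan. In the last picture it is upright and matches the pan-centre outline.
- **Sleeves:** All four were present and were carried on the rod. They stand on the deck one per bay: yellow, orange, green, blue. The green one was knocked up against the blue one partway through, so I measured its new position before picking it up. In the picture after the last placing, all four matched their bay outlines. In the final pictures the arm hides part of the deck, but between the two cameras all four can still be seen in place.
- **Rod:** It is back upright in its grey tray, and the final picture shows this.
- **Button:** I pressed it after the cup and sleeves were in place, until it stopped moving. The force rose to 13.7 N, above the 5 N for full travel. There is no direct reading of the button, so that it counted as pressed rests on the force and the stop.

**Check that disagreed:** The fingertips met the button about 15 mm lower than the given nose length implied, so I lowered in small force-checked steps. I also turned the gripper there to keep its body clear of the sleeves.

In the final views nothing else on the bench looks moved, though the arm hides the pucks by the plate in the top view.

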